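# Seat the chopping board in its corner stop

### The arm

A 7-joint arm with a two-finger parallel gripper is mounted at the origin on the work surface. World frame = base frame: x ahead of the robot, y to its left, z up, the work surface at z = 0. Lengths are in m, angles in rad, forces in N, time in s.
With the tool pointing down it reaches from about 0.425 to 0.925 m from the base axis. Payload 6.8 kg.
Tool frame: the origin (TCP) lies on the centre line of the jaws, within the pads' length; the fingertips stand 22 mm ahead of it and the grasp point (between the pads) lies 3 mm ahead of it; z points along the fingers, x is the direction in which the jaws open and shut, and the axes are right-handed (so a half turn about z gives the same grasp; the last joint's range is limited). The gripper opens to 85 mm and grips with 20 to 120 N. Pads are 22 mm wide; open, the fingers measure 114 mm over their backs; the gripper's body (76 mm by 85 mm) begins 54 mm behind the grasp point. The pads swing forward as they close: fully open they stand 13 mm farther back than shut.
Start: joints at [-1.297, 0.477, 0.022, 1.555, -0.011, 1.109, -0.083], TCP at [0.251, 0.626, 0.253] pointing down, gripper open.
Joint ranges: [-2.96, 2.96], [-0.34, 2.1], [-1.41, 1.46], [0.24, 2.44], [-1.37, 4.51], [0.17, 1.92], [-2.96, 2.96]. Speed limits (rad/s): [2.39, 2.39, 3.14, 3.14, 3.14, 3.14, 3.14].

### API

Orientations are given as a unit quaternion [x, y, z, w].
In Python, from station import telemetry, camera, get_calibration, workorder gives the robot as it stands.
- The arm moves only by the tool jog_arm, never from a script. Its argument "plan" is a list of rows, each an object with "offset": the shift along the world's x, y, z in mm, a list of three; "spin": the turn about the world's z in degrees; "fingers": the finger opening in mm, from 0 to 85.4. In form: [{"offset": [x, y, z], "spin": spin, "fingers": fingers}, ...]. A call has 1 to 20 rows; each row is the pose to reach, as a shift and turn from the pose commanded when the call began; what a row does not reach only later rows make up. A row lasts 1/10 s, in which the tool goes at most 50 mm and 8.59 degrees, less where a joint would pass 70% of its speed; a pose out of reach is approached as far as the arm can. A call with a gripper value outside its range is refused whole. The fingers move at their own pace and stop on an object; "grip_force" is the grip in N (left out, the last holds). Time passes only in rows, so rows that repeat a pose let the fingers close. It gives the time, the measured TCP pose, the force and the opening at its end, in the units of the state.
- telemetry.state(): the state, without advancing time (a new reading comes with each control period).
- camera(name): name is "scene" or "side" or "wrist"; returns the picture (480x640x3 uint8, red, green, blue); there is no depth.
- get_calibration(name): a dict with "mtx" (3x3 intrinsics, pixels), "D" ([k1, k2, p1, p2, k3] as OpenCV has them; the pictures are not rectified), "R" (3x3) and "t" (3): a world point X has camera coordinates R X + t. Camera axes: x right, y down, z forward; pixel columns grow to the right and rows downward; lengths in m; the calibration is good to about 2 mm. A picture is of the moment at which its call begins: read the wrist's pose just before it. get_calibration takes no time and is no camera call; for the wrist camera it gives the pose at the moment of the call.
- workorder.finish_job(): hands the job in, once; it reports no verdict.
The state is a dict: "time": time; "joints": joint angles; "qvel": joint speeds; "effort": joint torques, N m; "tool_pos": TCP position; "ee_rot": TCP orientation; "contact_force": force on the tool from outside, world axes, zero at the start; "ft_torque": the same for the moment, N m; "opening": opening from 0.0 (shut) to 1.0 (fully open).
Only numpy, scipy, OpenCV 4.12 (cv2) and the standard library are available. Lean on these libraries where they do the work, as an engineer would, in place of code of your own. Each camera call takes 0.05 s, during which the arm holds its last target.

### The job

Slide the chopping board, with the small blue bowl staying upright on it, into the corner of the heavy steel stop until its long edge lies flush along the long arm and its short edge has pushed the brass feeler button in and lies flush on the aluminium end plate, and press it home there firmly but gently, with about 10 N and never as much as 20 N. The stop only stands on the table by its weight: do not shove it out of place, and leave everything else on the table alone. Then let go and leave the board lying square in the corner.

Things in the scene. Friction and masses are not known exactly. Their poses are not given: they have to be found in the camera images.
- stop: Loose dark steel L, 3 kg, skids at 25 to 30 N pushed in line with it, 7 N at the long arm's end. Arms 36 mm high, 32 thick. Origin: inner corner at table height; z up. Long arm: inner face is plane x = 0, 165 mm along -y. Short arm: inner face is plane y = 0, 100 mm along -x; steel is at 0 to +32 mm. The board belongs at x < 0, y < 0, on the end plate that the short arm carries. Yaw varies widely; the corner points roughly away from the robot.
- stop_long_end (a point): End of the long arm's inner face, at table height: 165 mm along -y from the stop's origin.
- stop_short_end (a point): End of the short arm's inner face, at table height: 100 mm along -x from the stop's origin. The aluminium end plate (80 wide, 10 thick, 33 mm high, x -15 to -95 mm) stands before this face on two rods, locked: its front is the plane y = -(10 + s) mm, s anywhere from 2 to 32. Nobody measures s: it must be felt or seen.
- feeler (a joint): Brass button, 12 mm across, in the front of the end plate at x = -55 mm, 10 mm above the table. 0: stands 6 mm proud of the plate; 0.006: pushed in level with it, so the board is flush. Its spring is weak (at most 0.5 N) and does not push the board back.
- board: Pale wooden chopping board, 120 (x) by 160 (y) by 18 mm thick, about 0.3 kg, loose, flat, a few cm short of the long arm and the end plate, up to 0.35 rad from square. Origin: centre of underside. Seated (long edge on the long arm), its origin is at x -60, y -(90 + s) mm in the stop's frame. Too wide to grasp across; slides with about 2 to 5 N, bowl included.
- bowl: Small blue ceramic dip bowl, 66 mm across the rim, 32 mm high, 0.11 kg, standing loose near the middle of the board (its rim is 50 mm above the table). Origin: centre of its underside.
- jar: Amber glass storage jar with black lid, 72 mm across, about 100 mm high; a bystander. Origin: centre of its underside.
- carton: Upright blue and white food carton, 60 by 130 by 170 mm high; a bystander. Origin: centre of its underside.
- mug: White mug, 80 mm across, 90 mm high, handle on its +y side; a bystander. Origin: centre of its underside.
- tin: Brass-coloured tin with paper wrap, 74 mm across, 75 mm high; a bystander. Origin: centre of its underside.
- spatula: Wooden spatula lying flat, 260 mm long along its x; a bystander.
- mill: Dark turned-wood pepper mill, 52 mm across, 140 mm high; a bystander. Origin: centre of its underside.
Not all that is in view belongs to the job. There is more than one size of the board; the job needs the middle-sized.

How it is judged:
By the outcome, as a careful person would: the job done as asked, in the order asked, and still so for the second after the job is handed in, with the robot touching nothing.
It also fails if it takes over 72 s, if anything falls off the work surface, if the arm or the gripper's body presses on something with over 40 N, if the wrist force passes 120 N, or if a joint passes its speed limit or range.

## Working session

There is one attempt and no reset: what is moved stays moved. The work goes in short steps, Python scripts to look and compute and a tool call to move; the robot and the scene stay as the last step left them, time stands still between calls to the robot, and variables do not carry over. Pictures are saved under pics/ and viewed, and the job is handed in when it is done.

Besides the shell and the picture viewer there is one more tool, called by a JSON object that holds its "method" and its "body", one argument or row to a line. jog_arm: Moves the arm, as the interface text tells. Its arguments: {"type":"object","properties":{"plan":{"type":"array","items":{"type":"object","properties":{"offset":{"type":"array","items":{"type":"number"}},"spin":{"type":"number"},"fingers":{"type":"number"}}}},"grip_force":{"type":"number"}},"required":["plan"]}

```bash
ls; mkdir -p pics; python3 - <<'E'
from station import telemetry, camera, get_calibration
import cv2
s=telemetry.state();print(s)
for n in ("scene","side","wrist"):
    c=get_calibration(n)
    im=camera(n);cv2.imwrite(f"pics/{n}0.png",im[:,:,::-1]);print(n,c)
E
```

```text
pics
{'time': 0.0, 'joints': array([-1.29709307,  0.47779726,  0.02232004,  1.55650959, -0.01148965,
        1.10931039, -0.08307678]), 'qvel': array([ 1.05764614e-03, -8.84950877e-04, -1.11585973e-03,  5.09226626e-04,
       -9.75773293e-05,  2.61736940e-03,  1.20559302e-03]), 'effort': array([-2.60594325e-04, -5.96446037e+01,  1.60759952e+00, -2.81199521e+01,
        1.23494709e-02,  9.28577268e-03, -2.28773007e-05]), 'tool_pos': array([0.25128843, 0.62585008, 0.25230268]), 'ee_rot': array([ 8.28411642e-01,  5.60118963e-01, -7.43589311e-04,  5.88523091e-04]), 'contact_force': array([ 0.18989444, -0.67480249, -0.83214024]), 'ft_torque': array([0.05495927, 0.00376932, 0.01143981]), 'opening': 1.002012586727029}
scene {'mtx': array([[552.61442834,   0.        , 329.63888245],
       [  0.        , 552.61442834, 244.49788045],
       [  0.        ,   0.        ,   1.        ]]), 'D': array([0.04033705, 0.        , 0.        , 0.        , 0.        ]), 'R': array([[ 0.48378357,  0.87508349,  0.01350335],
       [ 0.75369428, -0.40873262, -0.51466745],
       [-0.44485773,  0.25916506, -
[... 265 characters left out ...]
     ,  0.       ,  0.       ,  0.       ]), 'R': array([[ 0.9405467 , -0.33950839,  0.01029332],
       [-0.22319793, -0.64060493, -0.73471627],
       [ 0.25603629,  0.68873752, -0.67829643]]), 't': array([-0.53249285,  0.15859081,  0.95333782])}
wrist {'mtx': array([[333.91716012,   0.        , 320.43826335],
       [  0.        , 333.91716012, 245.33710761],
       [  0.        ,   0.        ,   1.        ]]), 'D': array([-0.01038508,  0.        ,  0.        ,  0.        ,  0.        ]), 'R': array([[ 0.37214691,  0.92817167, -0.00200679],
       [ 0.89139647, -0.35679777,  0.27947752],
       [ 0.2586871 , -0.10579554, -0.96015014]]), 't': array([-0.67429267, -0.03736607,  0.37936851])}
```

View pics/scene0.png

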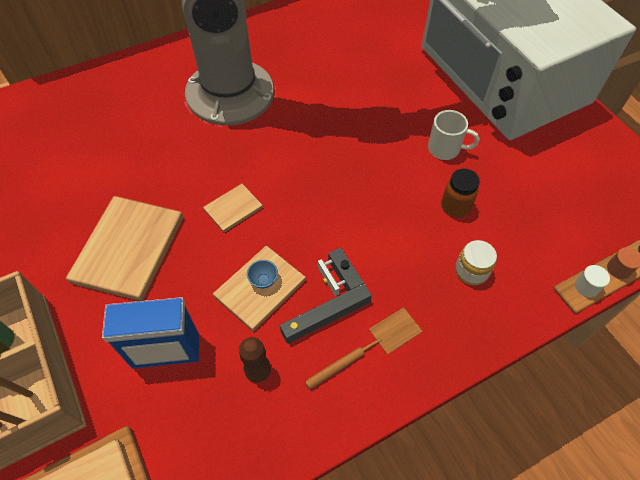

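View pics/side0.png

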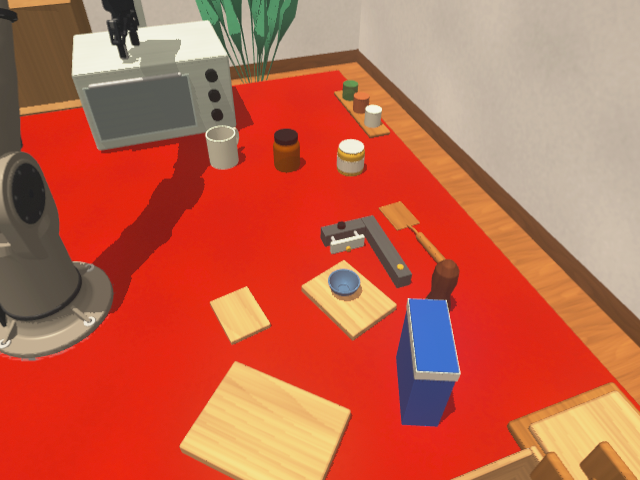

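View pics/wrist0.png

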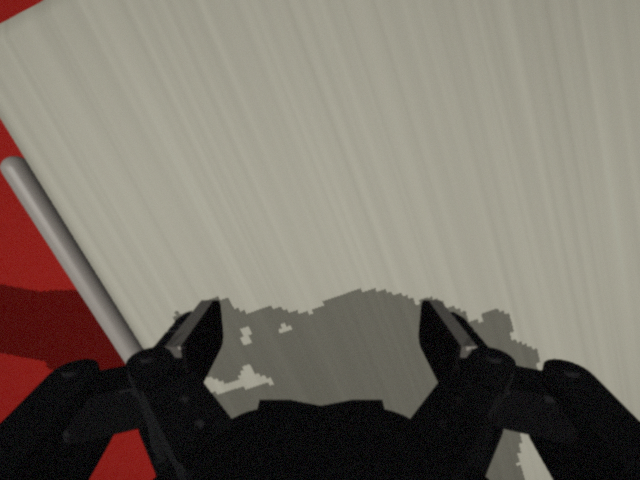

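Three boards are in view in the scene image: small at (233,207), large at (125,247), and middle with the bowl at (260,287). The third fits: middle size, next to the stop, carrying the blue bowl. I'll enlarge it to confirm.

```bash
cat > h.py <<'E'
import numpy as np, cv2
from station import telemetry, camera, get_calibration
def ray(cal,uv,z):
    uv=np.asarray(uv,float).reshape(-1,1,2)
    n=cv2.undistortPoints(uv,cal["mtx"],cal["D"]).reshape(-1,2)
    d=np.c_[n,np.ones(len(n))]@cal["R"]; o=-cal["R"].T@cal["t"]
    k=(z-o[2])/d[:,2]
    return o+k[:,None]*d
def px(cal,P):
    P=np.asarray(P,float).reshape(-1,3)
    return cv2.projectPoints(P,cv2.Rodrigues(cal["R"])[0],cal["t"],cal["mtx"],cal["D"])[0].reshape(-1,2)
E
python3 - <<'E'
from h import *
for n,(x,y,w,h) in dict(scene=(200,230,185,125),side=(290,200,140,145)).items():
    im=cv2.imread(f"pics/{n}0.png")[y:y+h,x:x+w]
    f=4
    cv2.imwrite(f"pics/{n}0c.png",cv2.resize(im,None,fx=f,fy=f,interpolation=cv2.INTER_CUBIC))
    im=cv2.imread(f"pics/{n}0.png"); c=get_calibration(n)
    hsv=cv2.cvtColor(im,cv2.COLOR_BGR2HSV)
    for name,m in dict(board=cv2.inRange(hsv,(10,50,110),(28,190,255)),steel=cv2.inRange(hsv,(0,0,15),(179,90,110))).items():
        N,l,st,ce=cv2.connectedComponentsWithStats(m)
        for i in range(1,N):
            if st[i,4]<800 or not (x-5<ce[i][0]<x+w and y-5<ce[i][1]<y+h): continue
            cs,_=cv2.findContours((l==i).astype(np.uint8),cv2.RETR_EXTERNAL,cv2.CHAIN_APPROX_NONE)
            a=cv2.approxPolyDP(max(cs,key=len),4,True).reshape(-1,2)
            print(n,name,st[i],a.tolist())
            print(np.round(ray(c,a,0.018 if name=='board' else .036)*1000)[:,:2].tolist())
E
```

```text
scene board [ 213  246   92   84 3129] [[267, 246], [213, 293], [252, 329], [304, 278]]
[[489.0, -124.0], [539.0, -272.0], [651.0, -235.0], [598.0, -89.0]]
scene board [ 306  308  116   80 1895] [[421, 330], [402, 308], [369, 329], [375, 341], [306, 383], [312, 386], [378, 341], [388, 353]]
[[816.0, 64.0], [757.0, 56.0], [764.0, -28.0], [792.0, -30.0], [801.0, -191.0], [811.0, -183.0], [795.0, -25.0], [825.0, -21.0]]
scene steel [ 280  248   91   96 2563] [[340, 248], [329, 253], [329, 263], [348, 291], [281, 324], [287, 343], [369, 302], [369, 292]]
[[579.0, 9.0], [579.0, -18.0], [601.0, -30.0], [677.0, -27.0], [677.0, -181.0], [718.0, -189.0], [719.0, -2.0], [700.0, 9.0]]
side board [379 201  66  62 956] [[379, 208], [396, 229], [410, 227], [436, 261], [444, 261], [411, 226], [418, 221], [401, 202]]
[[744.0, 48.0], [749.0, -34.0], [783.0, -39.0], [784.0, -155.0], [801.0, -161.0], [787.0, -36.0], [811.0, -26.0], [805.0, 51.0]]
side board [ 302  260   94   80 3273] [[343, 260], [303, 284], [302, 290], [353, 339], [393, 310], [395, 303]]
[[594.0, -86.0], [490.0, -122.0], [483.0, -136.0], [535.0, -280.0], [636.0, -244.0], [648.0, -230.0]]
side steel [321 222  90  66 834] [[321, 228], [325, 245], [331, 235], [354, 235], [354, 229], [363, 233], [396, 286], [408, 284], [410, 274], [397, 276], [363, 222], [364, 227], [326, 236]]
[[577.0, 8.0], [567.0, -46.0], [591.0, -21.0], [639.0, -38.0], [647.0, -19.0], [661.0, -38.0], [661.0, -203.0], [686.0, -207.0], [703.0, -184.0], [675.0, -180.0], [676.0, -4.0], [671.0, -21.0], [579.0, -20.0]]
```

```bash
ls pics
```

```text
scene0.png
scene0c.png
side0.png
side0c.png
wrist0.png
```

View pics/scene0c.png

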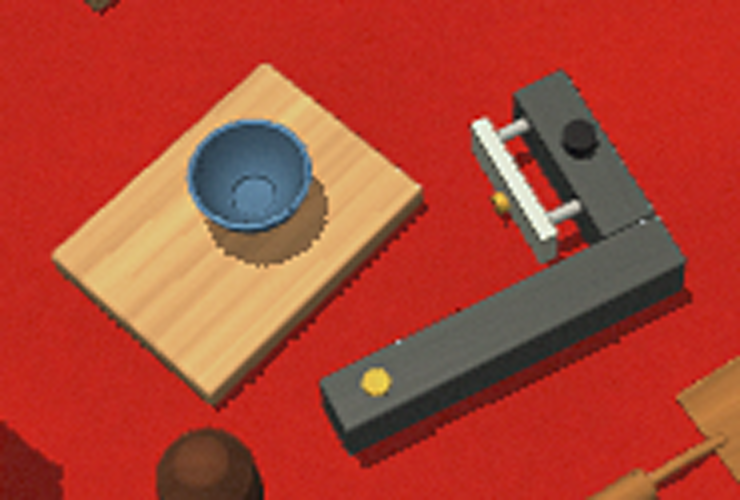

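View pics/side0c.png

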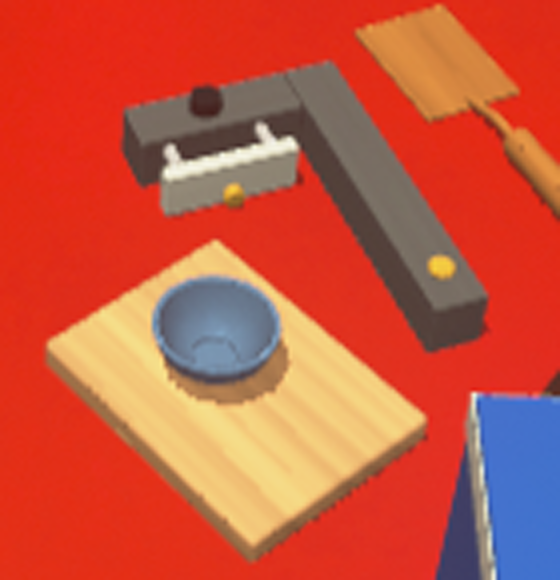

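```bash
python3 - <<'E'
from h import *
def P(n,o,pts,z):
    return ray(get_calibration(n),[[o[0]+a/4-.375,o[1]+b/4-.375] for a,b in pts],z)[:,:2]*1000
S=(200,230);D=(290,200)
r=np.round
print("long inner scene",r(P("scene",S,[(321,384),(597,241),(655,218),(345,432),(685,262)],.036),1).tolist())
print("long inner side",r(P("side",D,[(433,305),(303,103),(290,72),(487,298),(333,62)],.036),1).tolist())
print("short inner scene",r(P("scene",S,[(515,95),(560,72)],.036),1).tolist())
print("short inner side",r(P("side",D,[(130,132),(124,110)],.036),1).tolist())
print("plate scene",r(P("scene",S,[(472,123),(547,238),(488,118),(557,232)],.033),1).tolist())
print("plate side",r(P("side",D,[(163,180),(297,150)],.033),1).tolist())
print("board scene",r(P("scene",S,[(267,64),(52,256),(212,394),(422,189)],.018),1).tolist())
print("board side",r(P("side",D,[(216,241),(47,346),(253,547),(427,420)],.018),1).tolist())
print("bowl rim",r(P("scene",S,[(250,175)],.05),1).tolist(),r(P("side",D,[(217,328)],.05),1).tolist())
print("mill",r(P("scene",(0,0),[(257*4,375*4)],.0),1).tolist(),"carton top", r(P("scene",(0,0),[(4*185,4*299),(4*105,4*304)],.17),1).tolist())
print("oven", r(P("scene",(0,0),[(4*428,4*50),(4*512,4*138)],.0),1).tolist())
E
```

```text
long inner scene [[678.6, -184.8], [675.8, -24.6], [678.7, 8.6], [706.9, -185.6], [707.9, 9.2]]
long inner side [[676.7, -180.2], [676.6, -16.7], [680.5, 10.4], [705.2, -185.2], [708.0, 10.2]]
short inner scene [[579.2, -19.8], [578.3, 8.6]]
short inner side [[574.5, -6.9], [577.7, 11.4]]
plate scene [[581.9, -47.5], [660.7, -45.7], [583.3, -38.5], [660.2, -39.4]]
plate side [[579.5, -46.1], [659.0, -48.6]]
board scene [[487.9, -125.0], [539.9, -273.5], [649.8, -232.9], [597.2, -86.0]]
board side [[595.6, -85.7], [485.4, -125.9], [537.5, -274.3], [648.5, -234.1]]
bowl rim [[562.7, -167.5]] [[560.6, -168.9]]
mill [[734.4, -265.4]] carton top [[606.0, -326.9], [548.4, -452.0]]
oven [[110.5, 560.7], [485.7, 563.8]]
```

The enlarged crops show the middle board with the bowl, about 158 × 117 mm as described. The stop's corner is top-right, with the plate and brass button in front of the short arm. Next I check clearances to the small board, carton and mill.

```bash
python3 - <<'E'
from h import *
r=np.round
for n,pts,z in (("scene",[(239,184),(204,208),(226,231),(262,205)],.012),("side",[(249,288),(211,301),(233,341),(269,322)],.012),
 ("scene",[(104,304),(184,298),(187,329),(111,337)],.17),("side",[(408,300),(448,300),(459,375),(413,376)],.17),
 ("scene",[(252,345)],.13),("side",[(446,268)],.13),("scene",[(113,197),(67,279),(140,298),(183,212)],.02),("scene",[(445,5),(634,38),(512,138)],.2)):
    print(n,r(ray(get_calibration(n),pts,z)[:,:2]*1000).tolist())
print(telemetry.state()['contact_force'])
E
```

```text
scene [[300.0, -107.0], [325.0, -206.0], [407.0, -187.0], [381.0, -85.0]]
side [[383.0, -90.0], [303.0, -98.0], [324.0, -206.0], [399.0, -186.0]]
scene [[549.0, -453.0], [604.0, -327.0], [662.0, -344.0], [614.0, -461.0]]
side [[598.0, -334.0], [659.0, -355.0], [603.0, -476.0], [541.0, -456.0]]
scene [[726.0, -256.0]]
side [[719.0, -263.0]]
scene [[205.0, -377.0], [365.0, -525.0], [479.0, -408.0], [319.0, -253.0]]
scene [[183.0, 523.0], [493.0, 837.0], [601.0, 398.0]]
[-0.37071306  0.58010444  0.5799385 ]
```

{"method": "jog_arm", "body": {
  "plan": [
    {"offset": [0, 0, 60], "spin": 0, "fingers": 60},
    {"offset": [0, 0, 60], "spin": 0, "fingers": 60}
  ],
  "grip_force": 20
}}

```text
time: 0.35
tool_pos: [0.2522, 0.6282, 0.3181]
ee_rot: [0.828, 0.56, 0.003, -0.002]
contact_force: [-0.5, 1.2, 1.2]
opening: 0.708
```

{"method": "jog_arm", "body": {
  "plan": [
    {"offset": [24, -43, 0], "spin": -8, "fingers": 60},
    {"offset": [48, -86, 0], "spin": -16, "fingers": 60},
    {"offset": [72, -129, 0], "spin": -24, "fingers": 60},
    {"offset": [96, -172, 0], "spin": -32, "fingers": 60},
    {"offset": [120, -215, 0], "spin": -40, "fingers": 60},
    {"offset": [144, -258, 0], "spin": -48, "fingers": 60},
    {"offset": [168, -301, 0], "spin": -56, "fingers": 60},
    {"offset": [192, -344, 0], "spin": -64, "fingers": 60},
    {"offset": [216, -387, 0], "spin": -72, "fingers": 60},
    {"offset": [228, -430, 0], "spin": -80, "fingers": 60},
    {"offset": [228, -478, 0], "spin": -88, "fingers": 60},
    {"offset": [228, -526, 0], "spin": -96, "fingers": 60},
    {"offset": [228, -574, 0], "spin": -104, "fingers": 60},
    {"offset": [228, -622, 0], "spin": -112, "fingers": 60},
    {"offset": [228, -670, 0], "spin": -120, "fingers": 60},
    {"offset": [228, -718, 0], "spin": -128, "fingers": 60},
    {"offset": [230, -766, 0], "spin": -136, "fingers": 60},
    {"offset": [233, -800, 0], "spin": -139, "fingers": 60},
    {"offset": [235, -836, 0], "spin": -139, "fingers": 60},
    {"offset": [235, -836, 0], "spin": -139, "fingers": 60}
  ]
}}

```text
time: 2.35
tool_pos: [0.4855, -0.2149, 0.3138]
ee_rot: [0.813, -0.583, 0.001, 0.001]
contact_force: [-0.3, 0.0, -0.9]
opening: 0.699
```

{"method": "jog_arm", "body": {
  "plan": [
    {"offset": [0, 3, -50], "spin": 0, "fingers": 60},
    {"offset": [0, 5, -100], "spin": 0, "fingers": 60},
    {"offset": [0, 5, -150], "spin": 0, "fingers": 60},
    {"offset": [0, 5, -200], "spin": 0, "fingers": 60},
    {"offset": [0, 5, -250], "spin": 0, "fingers": 60},
    {"offset": [0, 5, -273], "spin": 0, "fingers": 60},
    {"offset": [0, 5, -273], "spin": 0, "fingers": 60},
    {"offset": [0, 5, -273], "spin": 0, "fingers": 60}
  ]
}}

```text
time: 3.15
tool_pos: [0.4868, -0.2045, 0.0408]
ee_rot: [0.815, -0.58, 0.0, -0.0]
contact_force: [0.3, 0.1, -0.6]
opening: 0.704
```

```bash
cat > look.py <<'E'
import sys
from h import *
tag=sys.argv[1]
for a in sys.argv[2:]:
    n,x,y,w,h,f=a.split(',');x,y,w,h,f=map(int,(x,y,w,h,f))
    im=camera(n)[:,:,::-1];cv2.imwrite(f"pics/{n}{tag}.png",im)
    cv2.imwrite(f"pics/{n}{tag}c.png",cv2.resize(im[y:y+h,x:x+w],None,fx=f,fy=f,interpolation=cv2.INTER_CUBIC))
E
python3 look.py 1 side,260,180,200,150,4 wrist,0,0,640,480,1; python3 -c "
from h import *
print(telemetry.state()['tool_pos'])"
```

```text
[ 0.48786616 -0.20484363  0.04203739]
```

View pics/side1c.png

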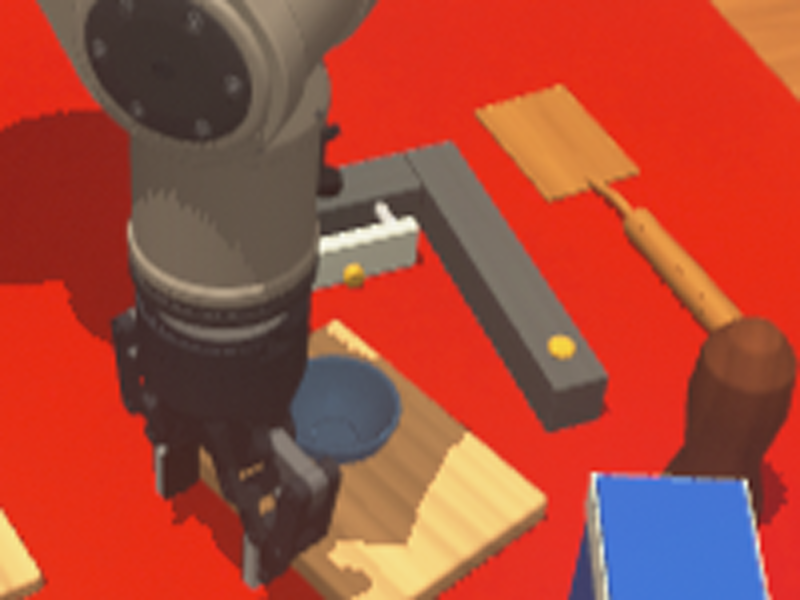

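View pics/wrist1.png

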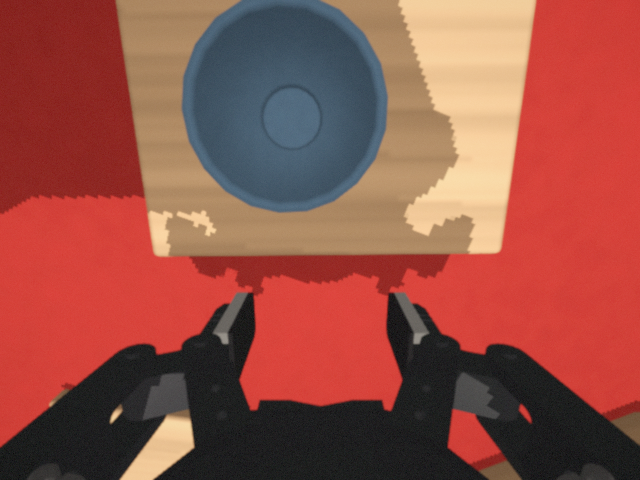

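{"method": "jog_arm", "body": {
  "plan": [
    {"offset": [0, 0, -8], "spin": 0, "fingers": 60},
    {"offset": [0, 0, -14], "spin": 0, "fingers": 60},
    {"offset": [0, 0, -18], "spin": 0, "fingers": 60},
    {"offset": [4, 1, -18], "spin": 0, "fingers": 60},
    {"offset": [8, 3, -18], "spin": 0, "fingers": 60},
    {"offset": [11, 4, -18], "spin": 0, "fingers": 60},
    {"offset": [13, 5, -18], "spin": 0, "fingers": 60},
    {"offset": [15, 5, -18], "spin": 0, "fingers": 60},
    {"offset": [15, 5, -18], "spin": 0, "fingers": 60}
  ]
}}

```text
time: 4.15
tool_pos: [0.501, -0.1994, 0.0222]
ee_rot: [0.815, -0.58, -0.001, 0.0]
contact_force: [-2.6, 1.2, 1.4]
opening: 0.705
```

```bash
python3 look.py 2 side,260,180,200,150,4 wrist,0,0,640,480,1; python3 -c "
from h import *
s=telemetry.state();print(s['tool_pos'],s['contact_force'])"
```

```text
[ 0.5009889  -0.19942655  0.0221777 ] [-3.19717931  1.02788163  1.08152776]
```

View pics/side2c.png

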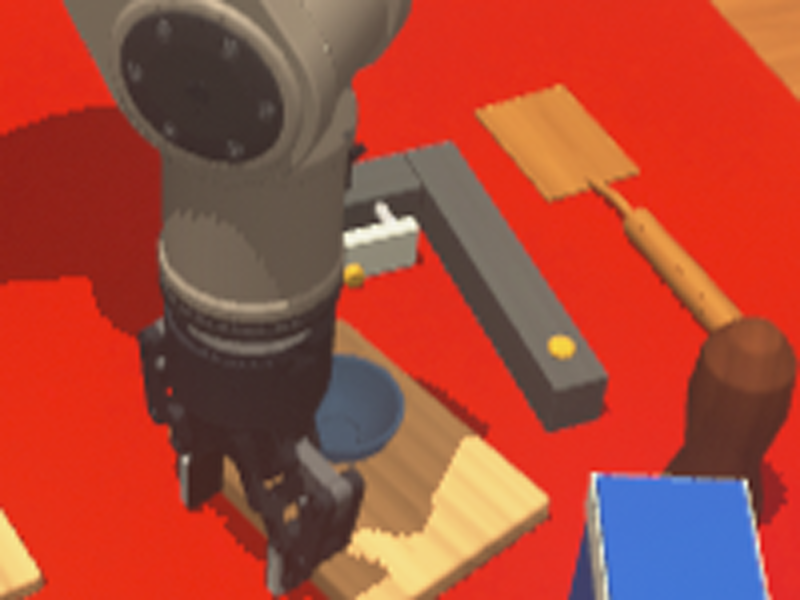

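View pics/wrist2.png

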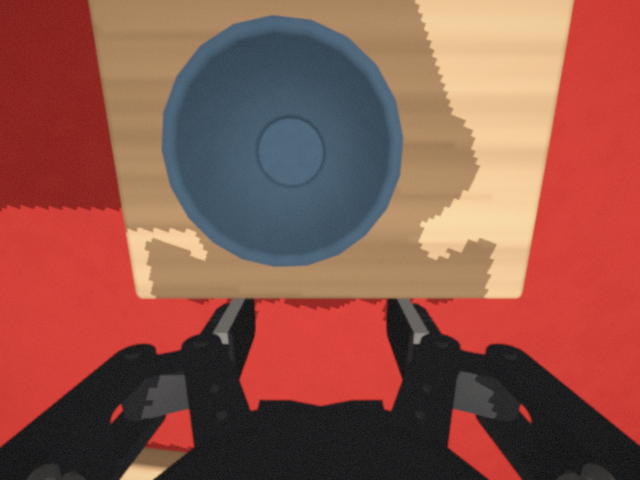

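The side view shows both fingers against the board's near edge. In the wrist view that edge lies at row 298, square to the jaws, and the force is about 3 N. Now I push and turn the board.

{"method": "jog_arm", "body": {
  "plan": [
    {"offset": [2.5, 0.8, 0], "spin": -1, "fingers": 60},
    {"offset": [5, 1.6, 0], "spin": -2, "fingers": 60},
    {"offset": [7.5, 2.4, 0], "spin": -3, "fingers": 60},
    {"offset": [10, 3.2, 0], "spin": -4.2, "fingers": 60},
    {"offset": [12.5, 4, 0], "spin": -5.4, "fingers": 60},
    {"offset": [15, 4.7, 0], "spin": -6.6, "fingers": 60},
    {"offset": [17.5, 5.4, 0], "spin": -7.8, "fingers": 60},
    {"offset": [20, 6, 0], "spin": -9, "fingers": 60},
    {"offset": [20, 6, 0], "spin": -9, "fingers": 60}
  ]
}}

```text
time: 5.15
tool_pos: [0.5223, -0.1935, 0.0224]
ee_rot: [0.767, -0.642, 0.0, -0.0]
contact_force: [-0.3, 0.2, -0.1]
opening: 0.706
```

```bash
python3 look.py 3 wrist,0,0,640,480,1 scene,200,230,200,130,4
```

```text
(no output)
```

View pics/wrist3.png

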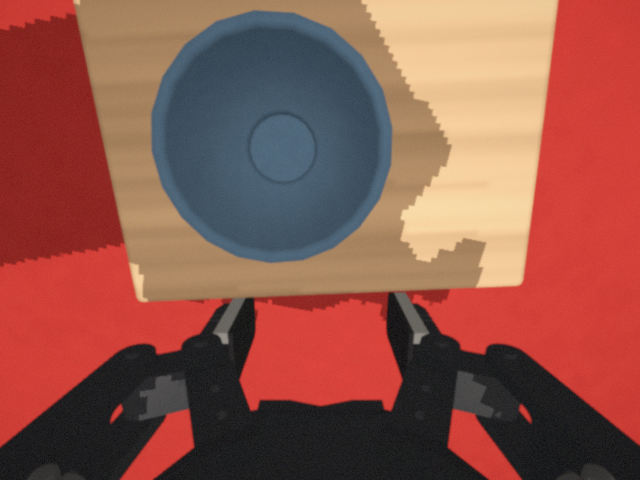

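View pics/scene3c.png

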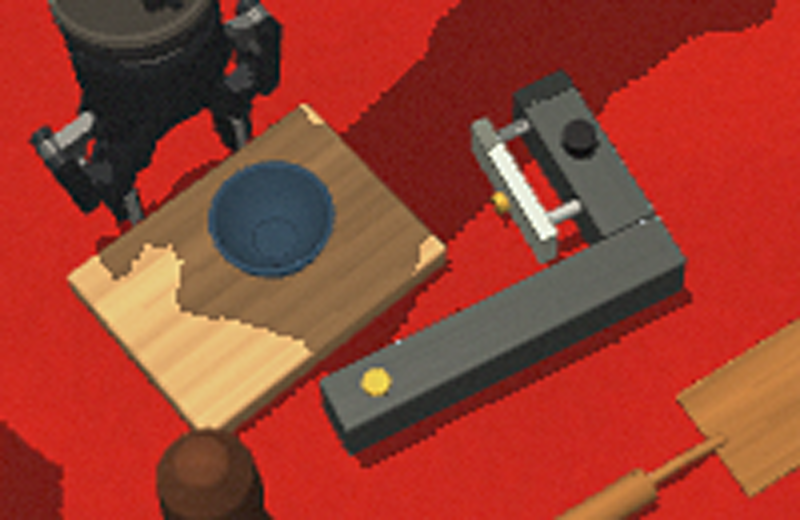

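{"method": "jog_arm", "body": {
  "plan": [
    {"offset": [2.5, 0.6, 0], "spin": -2, "fingers": 60},
    {"offset": [5, 1.2, 0], "spin": -4, "fingers": 60},
    {"offset": [7.5, 1.7, 0], "spin": -6, "fingers": 60},
    {"offset": [10, 2.2, 0], "spin": -8, "fingers": 60},
    {"offset": [12.5, 2.6, 0], "spin": -10, "fingers": 60},
    {"offset": [14, 2.8, 0], "spin": -10.5, "fingers": 60},
    {"offset": [14, 2.8, 0], "spin": -10.5, "fingers": 60}
  ]
}}

```text
time: 5.95
tool_pos: [0.536, -0.1907, 0.0223]
ee_rot: [-0.705, 0.709, -0.0, 0.0]
contact_force: [-2.2, 0.4, 0.7]
opening: 0.703
```

```bash
python3 look.py 4 wrist,0,0,640,480,1 scene,200,230,200,130,4
```

```text
(no output)
```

View pics/wrist4.png

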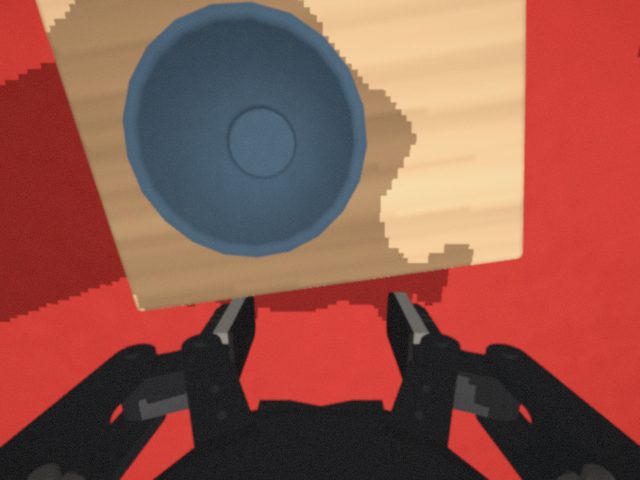

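View pics/scene4c.png

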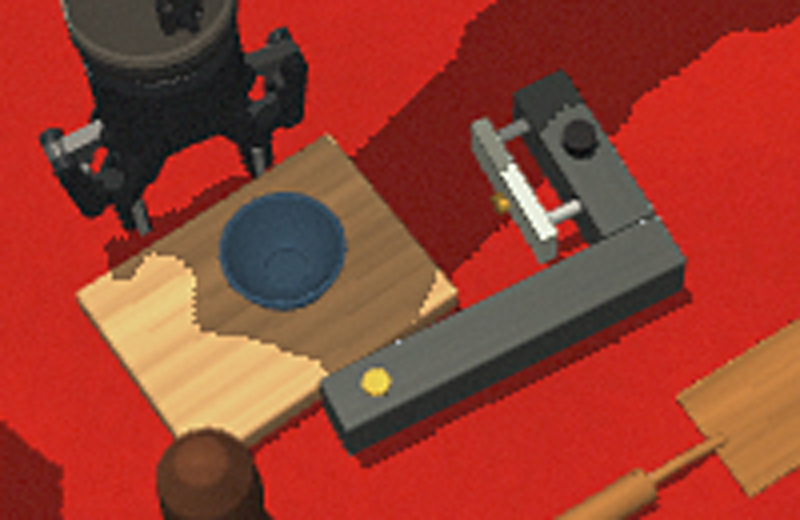

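```bash
python3 - <<'E'
from h import *
c=get_calibration("scene")
f=lambda pts,z,s=4:np.round(ray(c,[[200+a/s-.375,230+b/s-.375] for a,b in pts],z)[:,:2]*1000,1).tolist()
print("A,B,D",f([(330,135),(77,293),(457,290)],.018))
cw=get_calibration("wrist")
print("A,B wrist",np.round(ray(cw,[(139,309),(522,257),(525,0)],.018)[:,:2]*1000,1).tolist())
E
```

```text
A,B,D [[544.4, -114.4], [565.7, -270.5], [658.2, -97.5]]
A,B wrist [[543.9, -115.5], [565.6, -270.7], [653.5, -257.8]]
```

The wrist view shows only the +y finger touching, with the board still 8° off square and clear of the stop. Next I push its -y short edge in +y near the robot side. That also turns it clockwise. First I check the carton's near corner precisely.

```bash
python3 - <<'E'
from h import *
a=cv2.imread("pics/scene4.png")[285:370,95:210];b=cv2.imread("pics/side0.png")[285:430,390:470]
cv2.imwrite("pics/cart.png",np.hstack([cv2.resize(a,None,fx=4,fy=4,interpolation=2),cv2.resize(cv2.copyMakeBorder(b,0,0,0,0,0),(int(80*340/145),340),interpolation=2)]))
E
```

```text
(no output)
```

View pics/cart.png

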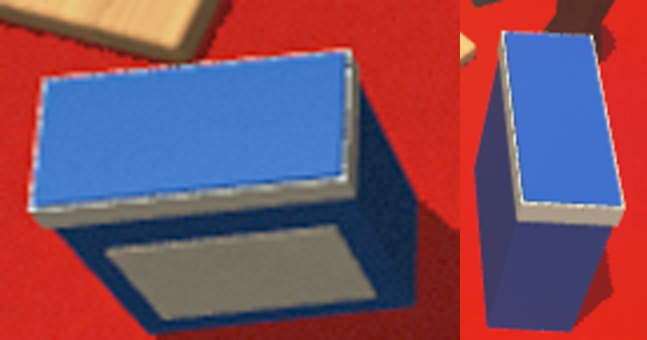

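```bash
python3 - <<'E'
from h import *
for n,p in (("scene",[(183,297.5),(182,331),(105.8,304.5),(102.5,337.5)]),("side",[(408.3,298.2),(447.1,299.9),(459.1,373.7),(415.2,372)])):
    print(n,np.round(ray(get_calibration(n),p,.17)[:,:2]*1000,1).tolist())
E
```

```text
scene [[602.6, -328.6], [661.3, -353.0], [551.0, -450.8], [608.0, -473.9]]
side [[600.3, -330.4], [657.6, -354.2], [604.1, -474.6], [547.2, -451.6]]
```

```bash
python3 - <<'E'
from h import *
c=get_calibration("wrist");s=telemetry.state()
print(-c["R"].T@c["t"]-s["tool_pos"],s["ee_rot"],s["joints"])
E
```

```text
[ 0.07107075 -0.00024735  0.12095767] [-7.04907823e-01  7.09298794e-01 -3.84534080e-04  1.86025780e-04] [-0.23079505  0.72585502  0.62481678  1.99438871 -0.70117057  0.64572838
 -0.72021057]
```

{"method": "jog_arm", "body": {
  "plan": [
    {"offset": [-12, 0, 0], "spin": 0, "fingers": 60},
    {"offset": [-15, 0, 30], "spin": 0, "fingers": 30},
    {"offset": [-15, 0, 80], "spin": 0, "fingers": 0},
    {"offset": [-15, 0, 130], "spin": 8, "fingers": 0},
    {"offset": [-15, 0, 178], "spin": 16, "fingers": 0},
    {"offset": [-10, -10, 200], "spin": 24, "fingers": 0},
    {"offset": [-5, -20, 200], "spin": 32, "fingers": 0},
    {"offset": [0, -30, 200], "spin": 40, "fingers": 0},
    {"offset": [5, -40, 200], "spin": 48, "fingers": 0},
    {"offset": [10, -50, 200], "spin": 56, "fingers": 0},
    {"offset": [15, -60, 200], "spin": 64, "fingers": 0},
    {"offset": [20, -70, 200], "spin": 72, "fingers": 0},
    {"offset": [25, -80, 200], "spin": 80, "fingers": 0},
    {"offset": [30, -90, 200], "spin": 88, "fingers": 0},
    {"offset": [35, -99, 200], "spin": 96, "fingers": 0},
    {"offset": [35, -99, 200], "spin": 104, "fingers": 0},
    {"offset": [35, -99, 200], "spin": 110, "fingers": 0},
    {"offset": [35, -99, 200], "spin": 110, "fingers": 0},
    {"offset": [35, -99, 200], "spin": 110, "fingers": 0}
  ]
}}

```text
time: 7.95
tool_pos: [0.5701, -0.2901, 0.2223]
ee_rot: [0.986, 0.169, 0.0, 0.0]
contact_force: [0.4, -0.2, 0.0]
opening: -0.002
```

```bash
python3 look.py 5 scene,200,230,200,130,4 wrist,0,0,640,480,1; python3 -c "
from h import *
s=telemetry.state();print(s['tool_pos'],s['joints'])"
```

```text
[ 0.57035231 -0.28982038  0.22234484] [ 0.08247762  0.46909976  0.398979    1.69744821 -0.2081843   1.01666292
  0.89303756]
```

View pics/wrist5.png

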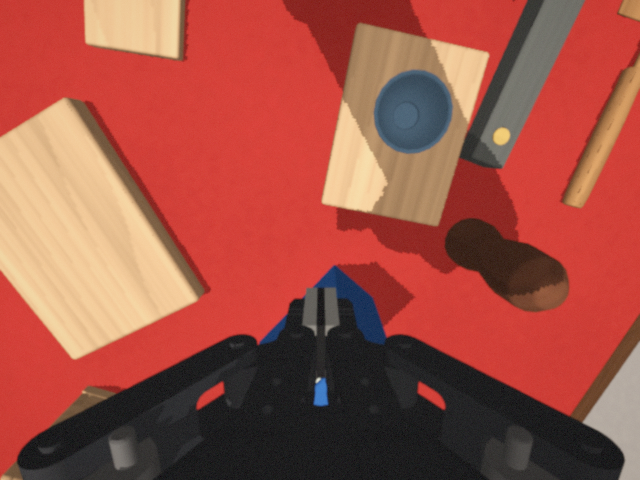

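View pics/scene5c.png

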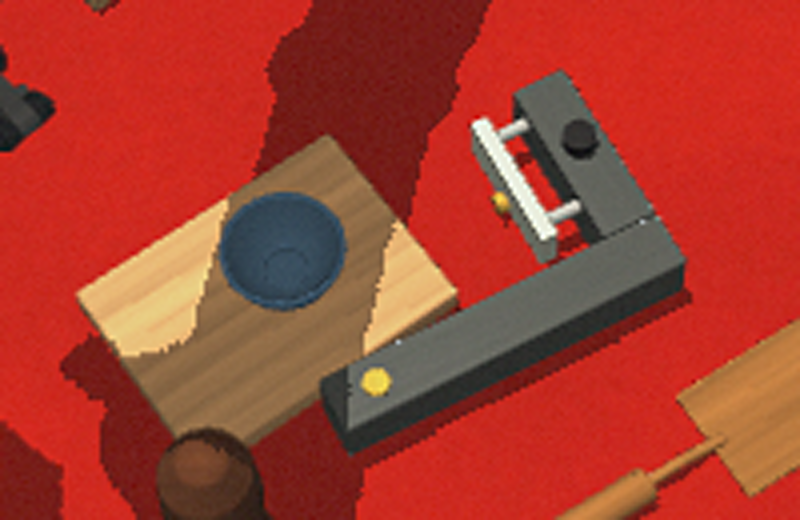

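```bash
python3 - <<'E'
from h import *
c=get_calibration("wrist")
print(np.round(ray(c,[(335,264)],.17)[:,:2]*1000,1).tolist())
print("ADCB",np.round(ray(c,[(360,23),(489,52),(438,227),(321,203)],.018)[:,:2]*1000,1).tolist())
print("arm end",np.round(ray(c,[(462,157),(500,168)],.036)[:,:2]*1000,1).tolist())
E
```

```text
[[575.1, -277.8]]
ADCB [[544.7, -114.6], [658.9, -97.3], [683.3, -254.8], [565.0, -271.3]]
arm end [[668.8, -187.6], [705.4, -184.7]]
```

```bash
python3 - <<'E'
from h import *
c=get_calibration("wrist")
print(px(c,[(.6015,-.3295,.17),(.6015,-.3295,0),(.66,-.3535,.17),(.66,-.3535,0),(.549,-.451,.0)]))
print(np.round(ray(c,[(335,264)],.0)[:,:2]*1000,1).tolist())
E
```

```text
[[346.4824737  354.7904288 ]
 [334.6842039  261.8637971 ]
 [419.15788382 412.16760502]
 [376.21133729 297.40416627]
 [256.60221937 340.375771  ]]
[[602.7, -331.7]]
```

The blue tip at (335,264) is the carton's base corner, (603,-332), which agrees with the other two views. I descend 5–9 mm clear of it.

{"method": "jog_arm", "body": {
  "plan": [
    {"offset": [0, 1, -40], "spin": 0, "fingers": 0},
    {"offset": [0, 1, -80], "spin": 0, "fingers": 0},
    {"offset": [0, 1, -110], "spin": 0, "fingers": 0},
    {"offset": [0, 1, -130], "spin": 0, "fingers": 0},
    {"offset": [0, 1, -130], "spin": 0, "fingers": 0}
  ]
}}

```text
time: 8.55
tool_pos: [0.5686, -0.2876, 0.0892]
ee_rot: [0.985, 0.17, -0.003, -0.001]
contact_force: [-0.5, 0.1, 0.4]
opening: 0.001
```

{"method": "jog_arm", "body": {
  "plan": [
    {"offset": [0, 0, -30], "spin": 0, "fingers": 0},
    {"offset": [0, 0, -55], "spin": 0, "fingers": 0},
    {"offset": [0, 0, -64], "spin": 0, "fingers": 0},
    {"offset": [0, 0, -64], "spin": 0, "fingers": 0}
  ]
}}

```text
time: 8.95
tool_pos: [0.5703, -0.2887, 0.0282]
ee_rot: [0.985, 0.17, -0.0, -0.0]
contact_force: [-0.3, 0.3, 0.4]
opening: -0.001
```

```bash
python3 look.py 6 wrist,0,0,640,480,1 side,300,200,170,140,4
```

```text
(no output)
```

View pics/wrist6.png

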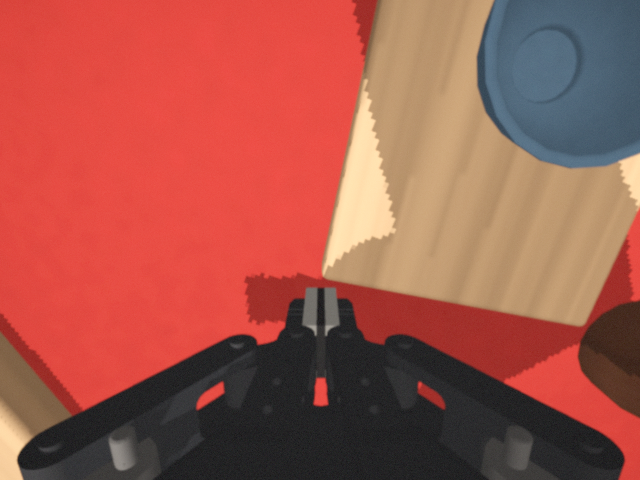

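View pics/side6c.png

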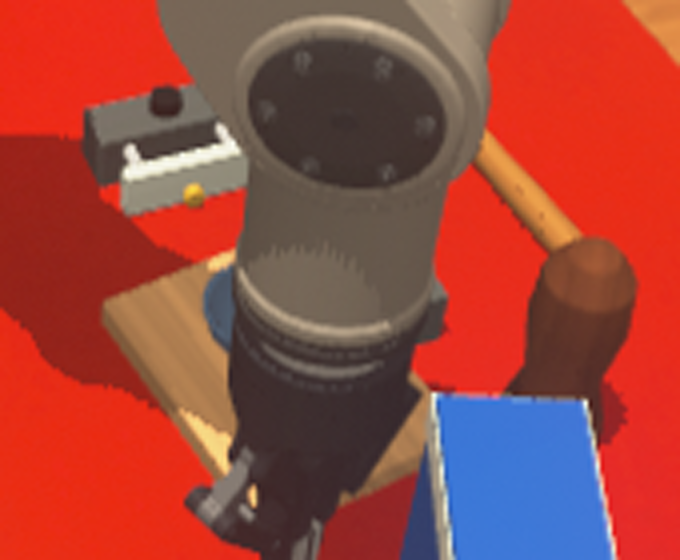

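{"method": "jog_arm", "body": {
  "plan": [
    {"offset": [5, 0, 0], "spin": 0, "fingers": 0},
    {"offset": [10, 1, 0], "spin": 0, "fingers": 0},
    {"offset": [10, 3, 0], "spin": 0, "fingers": 0},
    {"offset": [10, 5, 0], "spin": 0, "fingers": 0},
    {"offset": [10, 7, 0], "spin": 0, "fingers": 0},
    {"offset": [10, 9, 0], "spin": 0, "fingers": 0},
    {"offset": [10, 11, 0], "spin": 0, "fingers": 0},
    {"offset": [10, 13, 0], "spin": 0, "fingers": 0},
    {"offset": [10, 15, 0], "spin": 0, "fingers": 0},
    {"offset": [10, 17, 0], "spin": 0, "fingers": 0},
    {"offset": [10, 17, 0], "spin": 0, "fingers": 0}
  ]
}}

```text
time: 10.15
tool_pos: [0.5803, -0.2717, 0.0283]
ee_rot: [0.985, 0.17, -0.0, -0.0]
contact_force: [-0.2, -2.4, 0.6]
opening: 0.003
```

```bash
python3 look.py 7 wrist,0,0,640,480,1 scene,200,230,200,130,4
```

```text
(no output)
```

View pics/wrist7.png

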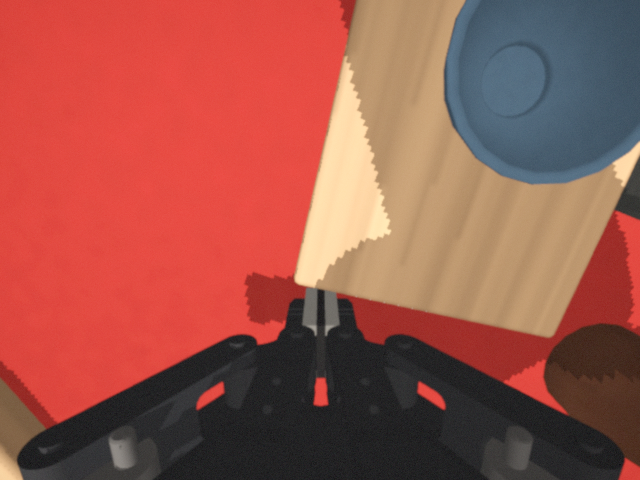

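View pics/scene7c.png

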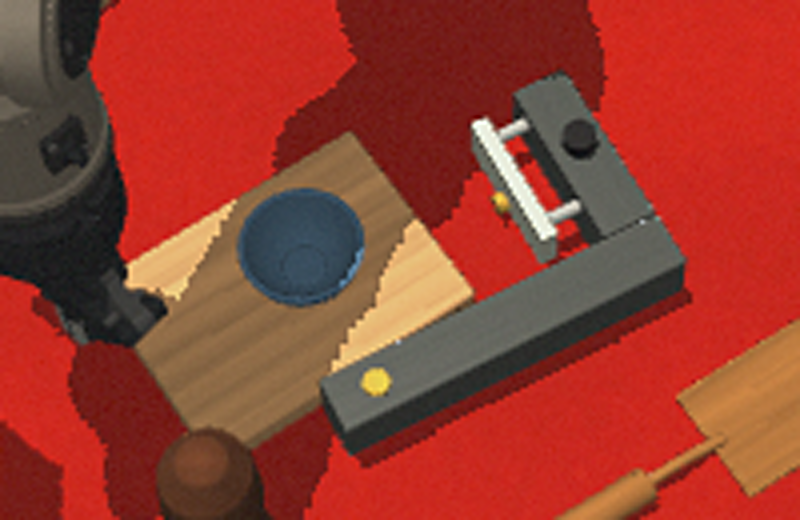

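{"method": "jog_arm", "body": {
  "plan": [
    {"offset": [0, 2, 0], "spin": 0, "fingers": 0},
    {"offset": [0, 4, 0], "spin": 0, "fingers": 0},
    {"offset": [0, 6, 0], "spin": 0, "fingers": 0},
    {"offset": [0, 8, 0], "spin": 0, "fingers": 0},
    {"offset": [0, 10, 0], "spin": 0, "fingers": 0},
    {"offset": [0, 12, 0], "spin": 0, "fingers": 0},
    {"offset": [0, 12, 0], "spin": 0, "fingers": 0}
  ]
}}

```text
time: 10.95
tool_pos: [0.5807, -0.259, 0.0282]
ee_rot: [0.985, 0.171, 0.0, -0.0]
contact_force: [-1.0, -1.0, -0.3]
opening: 0.001
```

```bash
python3 look.py 8 wrist,0,0,640,480,1 scene,200,230,200,130,4
```

```text
(no output)
```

View pics/wrist8.png

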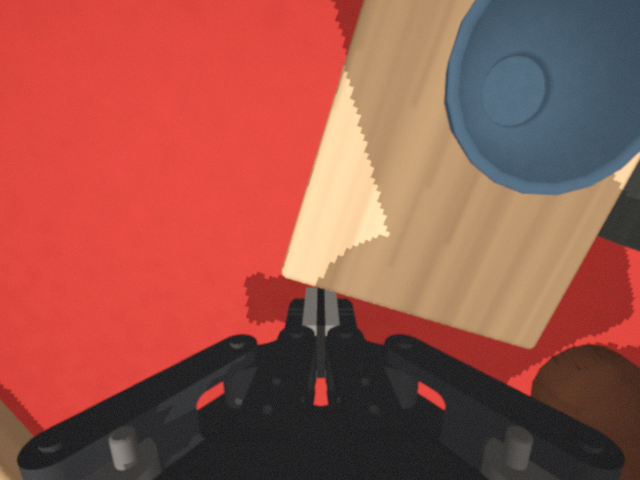

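View pics/scene8c.png

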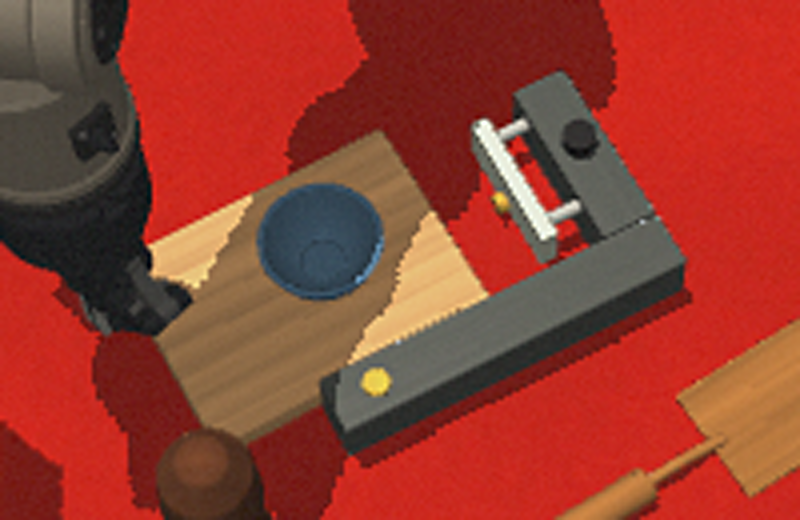

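```bash
python3 - <<'E'
from h import *
c=get_calibration("wrist")
print("B,C",np.round(ray(c,[(283,271),(534,349)],.018)[:,:2]*1000,1).tolist())
c=get_calibration("scene")
print("A,D",np.round(ray(c,[[200+a/4-.375,230+b/4-.375] for a,b in [(378,130),(490,296)]],.018)[:,:2]*1000,1).tolist(), np.round(ray(c,[[200+a/4-.375,230+b/4-.375] for a,b in [(321,384)]],.036)[:,:2]*1000,1).tolist())
E
```

```text
B,C [[559.6, -243.9], [678.2, -241.6]]
A,D [[554.0, -90.3], [669.4, -84.1]] [[678.6, -184.8]]
```

{"method": "jog_arm", "body": {
  "plan": [
    {"offset": [0, -7, 0], "spin": 0, "fingers": 0},
    {"offset": [10, -14, 0], "spin": -5, "fingers": 20},
    {"offset": [20, -14, 0], "spin": -10, "fingers": 40},
    {"offset": [30, -14, 0], "spin": -15, "fingers": 60},
    {"offset": [36, -14, 0], "spin": -19.7, "fingers": 60},
    {"offset": [36, -14, -6], "spin": -19.7, "fingers": 60},
    {"offset": [36, -11, -6], "spin": -19.7, "fingers": 60},
    {"offset": [36, -7, -6], "spin": -19.7, "fingers": 60},
    {"offset": [36, -4, -6], "spin": -19.7, "fingers": 60},
    {"offset": [36, -1, -6], "spin": -19.7, "fingers": 60},
    {"offset": [36, 2, -6], "spin": -19.7, "fingers": 60},
    {"offset": [36, 4, -6], "spin": -19.7, "fingers": 60},
    {"offset": [36, 6, -6], "spin": -19.7, "fingers": 60},
    {"offset": [36, 8, -6], "spin": -19.7, "fingers": 60},
    {"offset": [36, 8, -6], "spin": -19.7, "fingers": 60}
  ]
}}

```text
time: 12.55
tool_pos: [0.6153, -0.2533, 0.0224]
ee_rot: [1.0, -0.001, -0.001, 0.001]
contact_force: [-3.3, -4.0, 1.4]
opening: 0.701
```

```bash
python3 look.py 9 wrist,0,0,640,480,1 scene,200,230,200,130,4
```

```text
(no output)
```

View pics/wrist9.png

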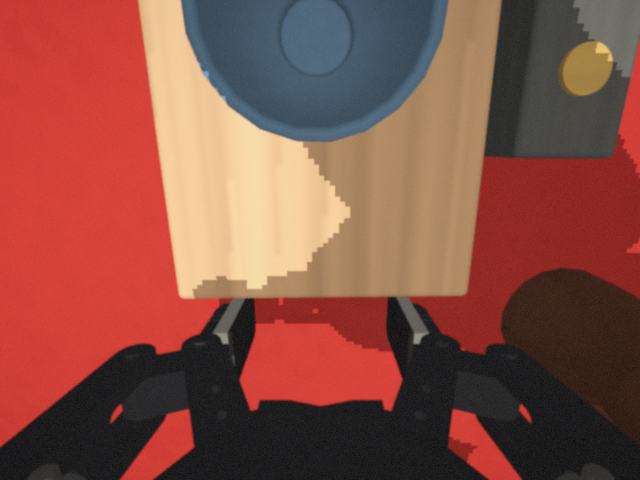

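View pics/scene9c.png

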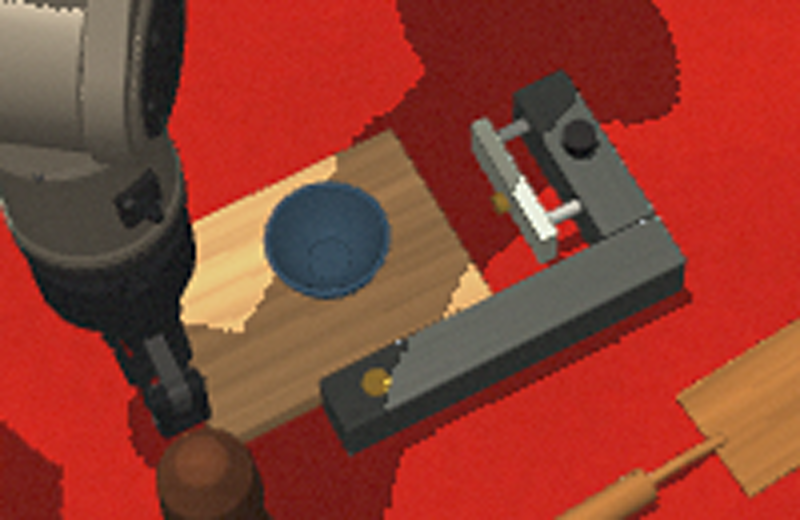

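```bash
python3 - <<'E'
from h import *
c=get_calibration("wrist")
f=lambda p,z:np.round(ray(c,p,z)[:,:2]*1000,1).tolist()
print("B,C, edge rt",f([(180,298),(469,294),(484,150),(497,10)],.018),"left",f([(142,10)],.018))
print("arm end",f([(514,157),(613,157)],.036), f([(487,155)],.0),f([(539,0)],.036))
s=telemetry.state();print(s['tool_pos'],s['contact_force'])
E
```

```text
B,C, edge rt [[558.3, -241.3], [676.7, -239.7], [675.2, -183.0], [673.7, -139.0]] left [[557.9, -138.7]]
arm end [[676.4, -185.0], [707.6, -184.9]] [[685.2, -185.1]] [[676.8, -142.7]]
[ 0.61539425 -0.25331227  0.02237403] [-3.1971891  -4.05385362  0.98445505]
```

{"method": "jog_arm", "body": {
  "plan": [
    {"offset": [-1, 0, 0], "spin": 0, "fingers": 60},
    {"offset": [-2, 0, 0], "spin": 0, "fingers": 60},
    {"offset": [-3, 0, 0], "spin": 0, "fingers": 60},
    {"offset": [-3, 0, 0], "spin": 0, "fingers": 60}
  ]
}}

```text
time: 13.05
tool_pos: [0.6141, -0.2514, 0.0225]
ee_rot: [1.0, -0.001, 0.001, -0.0]
contact_force: [1.5, -1.8, 0.0]
opening: 0.699
```

{"method": "jog_arm", "body": {
  "plan": [
    {"offset": [0, 2, 0], "spin": 0, "fingers": 60},
    {"offset": [0, 4, 0], "spin": 0, "fingers": 60},
    {"offset": [0, 6, 0], "spin": 0, "fingers": 60},
    {"offset": [0, 8, 0], "spin": 0, "fingers": 60},
    {"offset": [0, 10, 0], "spin": 0, "fingers": 60}
  ]
}}

```text
time: 13.55
tool_pos: [0.6135, -0.2418, 0.0225]
ee_rot: [1.0, -0.001, 0.0, 0.0]
contact_force: [0.7, -3.0, 2.2]
opening: 0.703
```

```bash
python3 look.py 10 wrist,0,0,640,480,1 scene,200,230,200,130,4
```

```text
(no output)
```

View pics/wrist10.png

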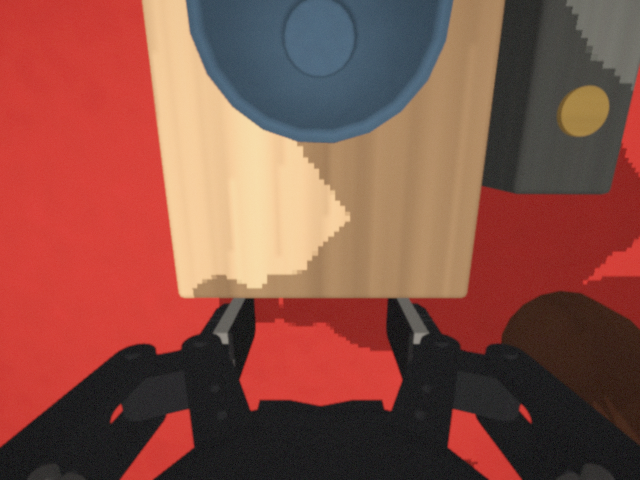

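View pics/scene10c.png

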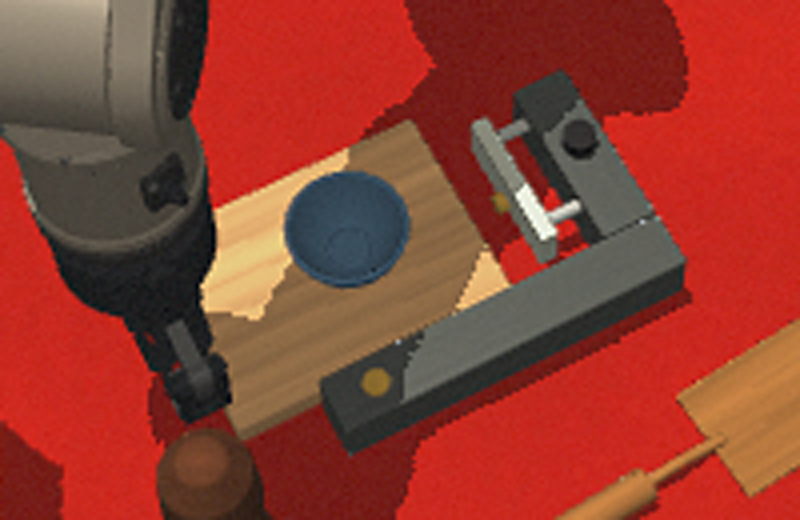

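{"method": "jog_arm", "body": {
  "plan": [
    {"offset": [0, 2, 0], "spin": 0, "fingers": 60},
    {"offset": [0, 4, 0], "spin": 0, "fingers": 60},
    {"offset": [0, 6, 0], "spin": 0, "fingers": 60},
    {"offset": [0, 8, 0], "spin": 0, "fingers": 60},
    {"offset": [0, 10, 0], "spin": 0, "fingers": 60},
    {"offset": [0, 10, 0], "spin": 0, "fingers": 60}
  ]
}}

```text
time: 14.25
tool_pos: [0.6136, -0.2313, 0.0223]
ee_rot: [1.0, -0.0, 0.0, -0.0]
contact_force: [0.1, -2.4, 1.6]
opening: 0.703
```

```bash
python3 look.py 11 wrist,0,0,640,480,1 scene,200,230,200,130,4; python3 - <<'E'
from h import *
s=telemetry.state();print(s['tool_pos'],s['contact_force'],s['joints'][6])
E
```

```text
[ 0.61355583 -0.23132263  0.02224901] [ 0.00526619 -1.09744084  1.61654491] 0.6107911064352345
```

View pics/scene11c.png

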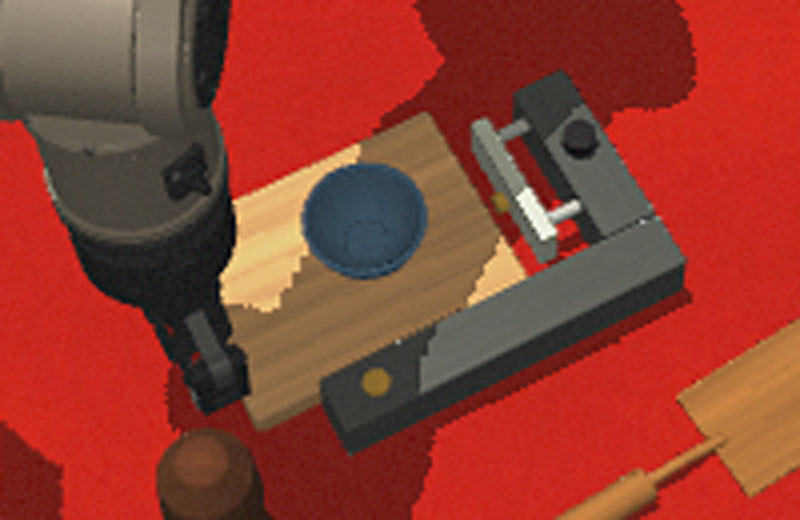

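{"method": "jog_arm", "body": {
  "plan": [
    {"offset": [0, -6, 0], "spin": 0, "fingers": 60},
    {"offset": [0, -10, 0], "spin": 0, "fingers": 60},
    {"offset": [0, -10, 40], "spin": 0, "fingers": 60},
    {"offset": [-10, -10, 80], "spin": -8, "fingers": 60},
    {"offset": [-40, 0, 80], "spin": -16, "fingers": 60},
    {"offset": [-65, 20, 80], "spin": -24, "fingers": 60},
    {"offset": [-80, 45, 80], "spin": -32, "fingers": 60},
    {"offset": [-85, 70, 80], "spin": -40, "fingers": 60},
    {"offset": [-85, 95, 80], "spin": -48, "fingers": 60},
    {"offset": [-85, 101, 80], "spin": -56, "fingers": 60},
    {"offset": [-85, 101, 80], "spin": -64, "fingers": 60},
    {"offset": [-85, 101, 80], "spin": -72, "fingers": 60},
    {"offset": [-85, 101, 80], "spin": -80, "fingers": 60},
    {"offset": [-85, 101, 80], "spin": -88, "fingers": 60},
    {"offset": [-85, 101, 60], "spin": -90, "fingers": 60},
    {"offset": [-85, 101, 30], "spin": -90, "fingers": 60},
    {"offset": [-85, 101, 5], "spin": -90, "fingers": 60},
    {"offset": [-85, 101, 0], "spin": -90, "fingers": 60},
    {"offset": [-85, 101, 0], "spin": -90, "fingers": 60}
  ]
}}

```text
time: 16.25
tool_pos: [0.5279, -0.1308, 0.0218]
ee_rot: [-0.707, 0.708, 0.001, -0.0]
contact_force: [-0.1, -0.8, 0.1]
opening: 0.701
```

```bash
python3 look.py 12 wrist,0,0,640,480,1; python3 - <<'E'
from h import *
s=telemetry.state();print(s['tool_pos'],s['contact_force'],s['joints'][6])
E
```

```text
[ 0.52860701 -0.13108437  0.02270286] [-0.23994182  0.54644204  1.1212926 ] -0.6896339203363298
```

View pics/wrist12.png

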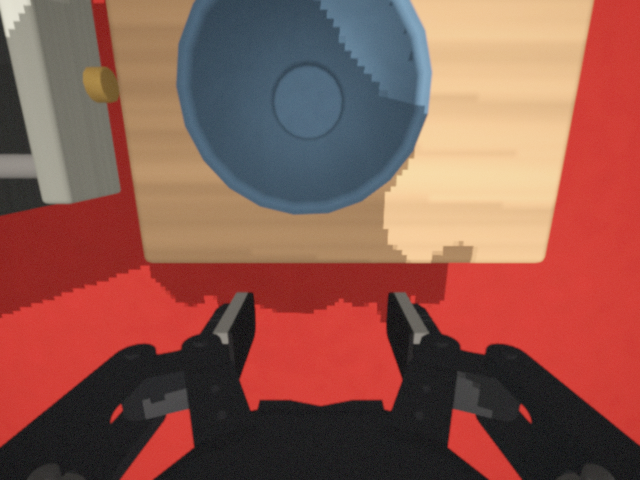

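The wrist view shows the board's near edge level at row 263, and the brass button at (100,85) still clear of the board's edge at column 120.

```bash
python3 - <<'E'
from h import *
c=get_calibration("wrist")
f=lambda p,z:np.round(ray(c,p,z)[:,:2]*1000,1).tolist()
print("A,B",f([(146,263),(546,263),(108,10)],.018),"button tip",f([(119,85)],.010),"plate corner",f([(71,204)],.033),f([(119,191)],0.0),f([(35,0)],.033))
E
```

```text
A,B [[556.2, -61.5], [555.9, -221.3], [643.8, -61.5]] button tip [[622.6, -57.1]] plate corner [[582.3, -47.6]] [[582.6, -44.6]] [[641.3, -49.1]]
```

{"method": "jog_arm", "body": {
  "plan": [
    {"offset": [5, 0, 0], "spin": 0, "fingers": 60},
    {"offset": [10, 0, 0], "spin": 0, "fingers": 60},
    {"offset": [13, 0, 0], "spin": 0, "fingers": 60},
    {"offset": [15, 0, 0], "spin": 0, "fingers": 60},
    {"offset": [16, 0, 0], "spin": 0, "fingers": 60},
    {"offset": [16, 0, 0], "spin": 0, "fingers": 60}
  ]
}}

```text
time: 16.9
tool_pos: [0.5437, -0.1307, 0.0222]
ee_rot: [-0.707, 0.708, 0.001, -0.0]
contact_force: [-3.3, 0.4, 3.1]
opening: 0.702
```

{"method": "jog_arm", "body": {
  "plan": [
    {"offset": [0.5, 0, 0], "spin": 0, "fingers": 60},
    {"offset": [1, 0, 0], "spin": 0, "fingers": 60},
    {"offset": [1, 0, 0], "spin": 0, "fingers": 60}
  ]
}}

```text
time: 17.2
tool_pos: [0.5449, -0.1308, 0.0222]
ee_rot: [-0.707, 0.708, 0.0, -0.0]
contact_force: [-4.5, 1.0, 4.2]
opening: 0.701
```

{"method": "jog_arm", "body": {
  "plan": [
    {"offset": [0.5, 0, 0], "spin": 0, "fingers": 60},
    {"offset": [1, 0, 0], "spin": 0, "fingers": 60},
    {"offset": [1, 0, 0], "spin": 0, "fingers": 60}
  ]
}}

```text
time: 17.5
tool_pos: [0.5449, -0.1308, 0.0221]
ee_rot: [-0.706, 0.708, 0.001, -0.001]
contact_force: [-8.2, 0.8, 6.2]
opening: 0.703
```

```bash
python3 look.py 13 wrist,0,0,640,480,1 scene,200,230,200,130,4; python3 - <<'E'
from h import *
s=telemetry.state();print(s['tool_pos'],s['contact_force'],s['joints'][6])
E
```

```text
[ 0.54495185 -0.13082383  0.02212742] [-7.68474461  2.41478626  5.49928687] -0.7088439603016328
```

View pics/scene13c.png

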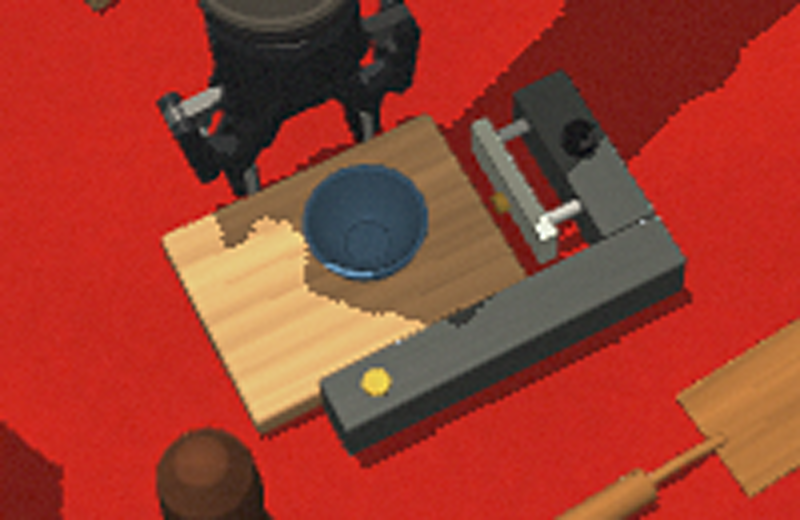

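View pics/wrist13.png

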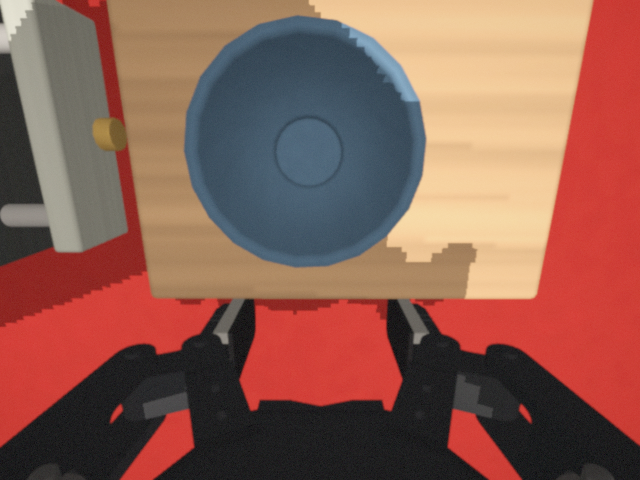

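{"method": "jog_arm", "body": {
  "plan": [
    {"offset": [-6, 0, 0], "spin": 0, "fingers": 60},
    {"offset": [-14, 0, 0], "spin": 0, "fingers": 60},
    {"offset": [-14, 0, 40], "spin": 0, "fingers": 60},
    {"offset": [-14, 0, 80], "spin": 8, "fingers": 40},
    {"offset": [-14, -25, 82], "spin": 16, "fingers": 40},
    {"offset": [-10, -50, 82], "spin": 24, "fingers": 40},
    {"offset": [0, -75, 82], "spin": 32, "fingers": 40},
    {"offset": [15, -100, 82], "spin": 40, "fingers": 40},
    {"offset": [35, -114, 82], "spin": 48, "fingers": 40},
    {"offset": [55, -114, 82], "spin": 56, "fingers": 40},
    {"offset": [75, -114, 82], "spin": 64, "fingers": 40},
    {"offset": [75, -114, 82], "spin": 72, "fingers": 40},
    {"offset": [75, -114, 82], "spin": 80, "fingers": 40},
    {"offset": [75, -114, 82], "spin": 88, "fingers": 40},
    {"offset": [75, -114, 60], "spin": 90, "fingers": 40},
    {"offset": [75, -114, 30], "spin": 90, "fingers": 40},
    {"offset": [75, -114, 6], "spin": 90, "fingers": 40},
    {"offset": [75, -114, 2], "spin": 90, "fingers": 40},
    {"offset": [75, -114, 2], "spin": 90, "fingers": 40}
  ]
}}

```text
time: 19.5
tool_pos: [0.6212, -0.2447, 0.024]
ee_rot: [1.0, -0.001, -0.0, -0.0]
contact_force: [0.2, 0.5, 0.4]
opening: 0.469
```

```bash
python3 look.py 14 wrist,0,0,640,480,1; python3 - <<'E'
from h import *
s=telemetry.state();print(s['tool_pos'],s['contact_force'],s['joints'][6])
E
```

```text
[ 0.62195935 -0.24513609  0.02503725] [ 0.41877141 -0.2289567  -0.00240236] 0.6143626336991855
```

View pics/wrist14.png

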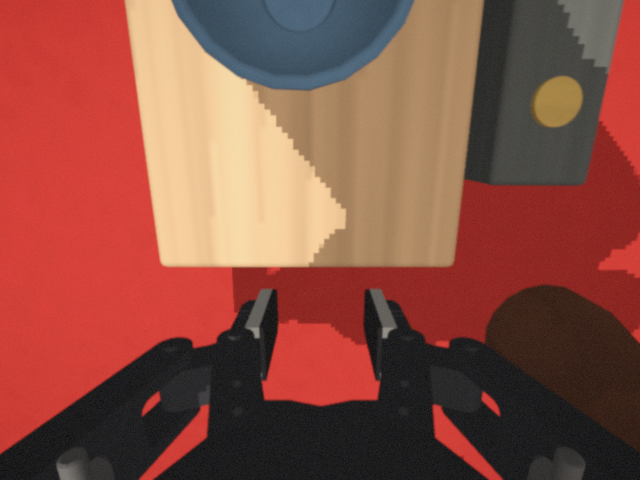

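{"method": "jog_arm", "body": {
  "plan": [
    {"offset": [0, 5, 0], "spin": 0, "fingers": 40},
    {"offset": [0, 10, 0], "spin": 0, "fingers": 40},
    {"offset": [0, 12, 0], "spin": 0, "fingers": 40},
    {"offset": [0, 14, 0], "spin": 0, "fingers": 40},
    {"offset": [0, 16, 0], "spin": 0, "fingers": 40},
    {"offset": [0, 18, 0], "spin": 0, "fingers": 40},
    {"offset": [0, 20, 0], "spin": 0, "fingers": 40},
    {"offset": [0, 22, 0], "spin": 0, "fingers": 40},
    {"offset": [0, 22, 0], "spin": 0, "fingers": 40}
  ]
}}

```text
time: 20.45
tool_pos: [0.6217, -0.2229, 0.0245]
ee_rot: [1.0, -0.001, 0.0, 0.0]
contact_force: [1.2, -4.7, 3.3]
opening: 0.471
```

```bash
python3 look.py 15 wrist,0,0,640,480,1 scene,200,230,200,130,4; python3 - <<'E'
from h import *
s=telemetry.state();print(s['tool_pos'],s['contact_force'],s['joints'][6])
E
```

```text
[ 0.62160628 -0.22289887  0.02437073] [ 0.11147718 -4.18444489  3.1932084 ] 0.5870736888374248
```

View pics/scene15c.png

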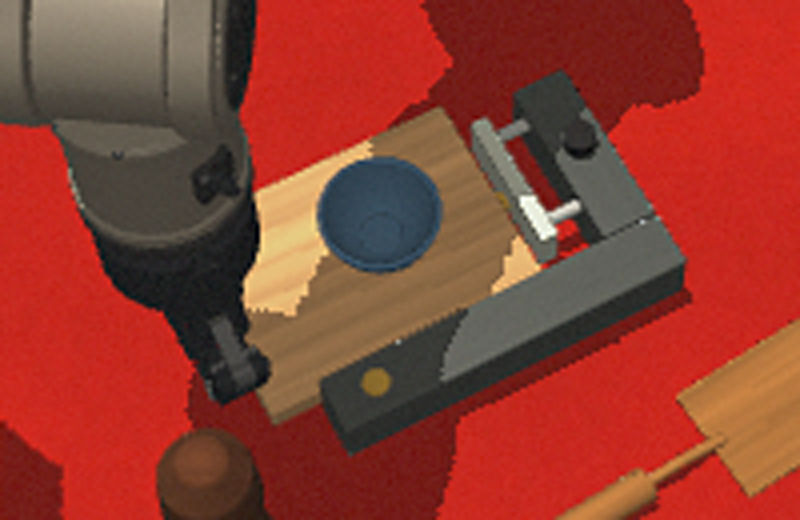

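View pics/wrist15.png

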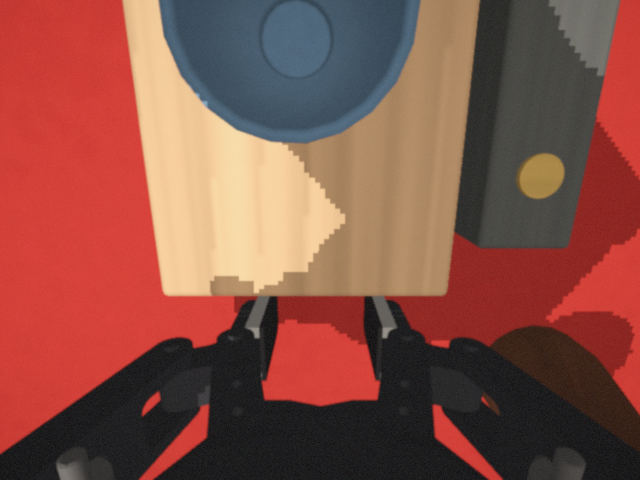

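{"method": "jog_arm", "body": {
  "plan": [
    {"offset": [0, 1, 0], "spin": 0, "fingers": 40},
    {"offset": [0, 2, 0], "spin": 0, "fingers": 40},
    {"offset": [0, 3, 0], "spin": 0, "fingers": 40},
    {"offset": [0, 3, 0], "spin": 0, "fingers": 40}
  ]
}}

```text
time: 20.95
tool_pos: [0.6215, -0.2198, 0.0244]
ee_rot: [1.0, -0.001, 0.0, 0.0]
contact_force: [0.6, -4.5, 4.0]
opening: 0.47
```

{"method": "jog_arm", "body": {
  "plan": [
    {"offset": [0, 0.5, 0], "spin": 0, "fingers": 40},
    {"offset": [0, 1, 0], "spin": 0, "fingers": 40},
    {"offset": [0, 1, 0], "spin": 0, "fingers": 40}
  ]
}}

```text
time: 21.25
tool_pos: [0.6215, -0.2194, 0.0243]
ee_rot: [1.0, -0.001, 0.0, 0.0]
contact_force: [0.0, -6.3, 2.9]
opening: 0.47
```

{"method": "jog_arm", "body": {
  "plan": [
    {"offset": [0, 0.5, 0], "spin": 0, "fingers": 40},
    {"offset": [0, 1, 0], "spin": 0, "fingers": 40},
    {"offset": [0, 1, 0], "spin": 0, "fingers": 40}
  ]
}}

```text
time: 21.55
tool_pos: [0.6214, -0.2194, 0.0244]
ee_rot: [1.0, -0.001, 0.0, 0.001]
contact_force: [1.1, -7.4, 2.2]
opening: 0.467
```

{"method": "jog_arm", "body": {
  "plan": [
    {"offset": [0, 0.5, 0], "spin": 0, "fingers": 40},
    {"offset": [0, 1, 0], "spin": 0, "fingers": 40},
    {"offset": [0, 1, 0], "spin": 0, "fingers": 40},
    {"offset": [0, 1, 0], "spin": 0, "fingers": 40}
  ]
}}

```text
time: 21.95
tool_pos: [0.6213, -0.2193, 0.0244]
ee_rot: [1.0, -0.001, 0.0, 0.002]
contact_force: [1.3, -9.8, 1.8]
opening: 0.468
```

```bash
python3 look.py 16 scene,250,230,130,90,6 side,300,200,130,100,6; python3 - <<'E'
from h import *
s=telemetry.state();print(s['tool_pos'],s['contact_force'],s['joints'][6])
E
```

```text
[ 0.62130328 -0.2192747   0.02442057] [ 0.21235557 -9.81395956  1.87408454] 0.5794635183535995
```

View pics/scene16c.png

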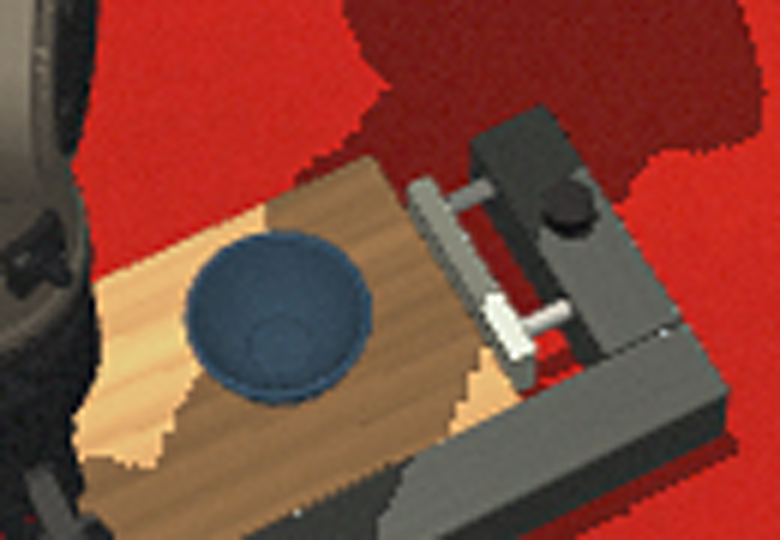

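View pics/side16c.png

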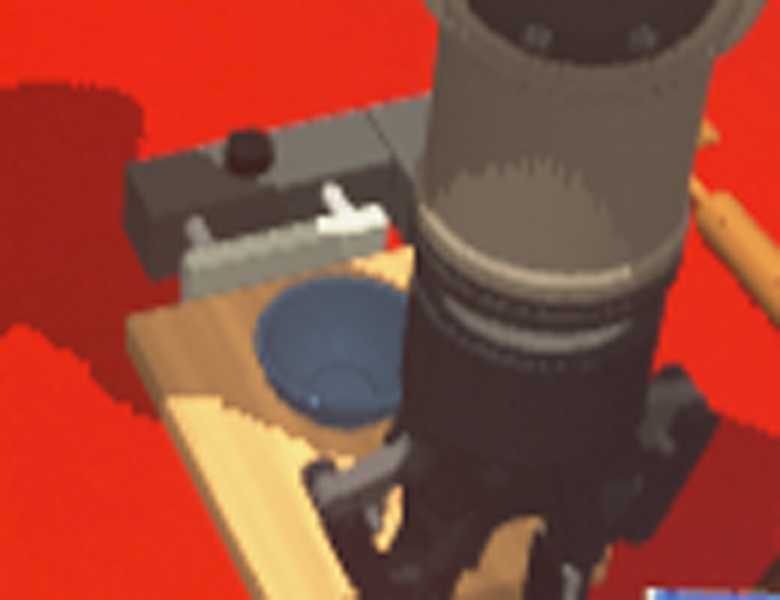

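Both views show the board's edge on the end plate with the button hidden. The force is rising against a stall (9.8 N). I press a little more and hold.

{"method": "jog_arm", "body": {
  "plan": [
    {"offset": [0, 0.5, 0], "spin": 0, "fingers": 40},
    {"offset": [0, 1, 0], "spin": 0, "fingers": 40},
    {"offset": [0, 1, 0], "spin": 0, "fingers": 40},
    {"offset": [0, 1, 0], "spin": 0, "fingers": 40}
  ]
}}

```text
time: 22.45
tool_pos: [0.6211, -0.2193, 0.0244]
ee_rot: [1.0, -0.002, 0.0, 0.002]
contact_force: [1.9, -12.2, 1.2]
opening: 0.469
```

{"method": "jog_arm", "body": {
  "plan": [
    {"offset": [0, 0.3, 0], "spin": 0, "fingers": 40},
    {"offset": [0, 0.3, 0], "spin": 0, "fingers": 40},
    {"offset": [0, 0.3, 0], "spin": 0, "fingers": 40},
    {"offset": [0, 0.3, 0], "spin": 0, "fingers": 40}
  ]
}}

```text
time: 22.85
tool_pos: [0.6211, -0.2193, 0.0245]
ee_rot: [1.0, -0.002, 0.0, 0.002]
contact_force: [0.9, -12.5, 0.2]
opening: 0.471
```

{"method": "jog_arm", "body": {
  "plan": [
    {"offset": [0, -3, 0], "spin": 0, "fingers": 40},
    {"offset": [0, -8, 0], "spin": 0, "fingers": 40},
    {"offset": [0, -16, 0], "spin": 0, "fingers": 40},
    {"offset": [0, -24, 0], "spin": 0, "fingers": 40},
    {"offset": [0, -26, 40], "spin": 0, "fingers": 40},
    {"offset": [0, -26, 80], "spin": 0, "fingers": 40},
    {"offset": [0, -15, 130], "spin": 0, "fingers": 40},
    {"offset": [-20, 10, 165], "spin": 0, "fingers": 40},
    {"offset": [-40, 30, 180], "spin": 0, "fingers": 40},
    {"offset": [-40, 30, 180], "spin": 0, "fingers": 40},
    {"offset": [-40, 30, 180], "spin": 0, "fingers": 40}
  ]
}}

```text
time: 23.95
tool_pos: [0.5815, -0.185, 0.2045]
ee_rot: [1.0, -0.0, 0.0, -0.0]
contact_force: [0.4, -0.3, -0.3]
opening: 0.469
```

```bash
python3 look.py 17 wrist,0,0,640,480,1 scene,250,230,130,90,6 side,300,200,130,100,6
```

```text
(no output)
```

View pics/wrist17.png

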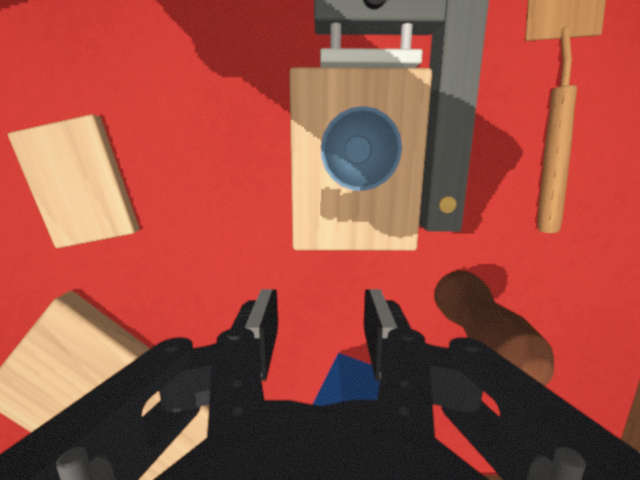

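View pics/scene17c.png

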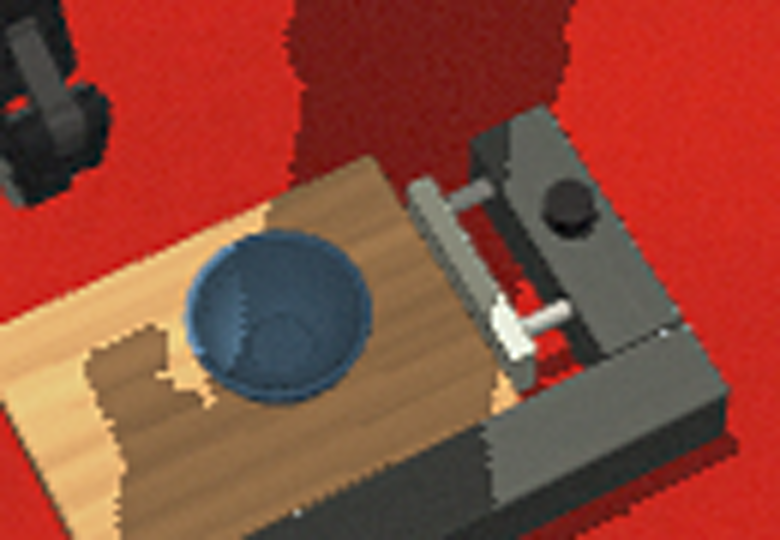

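View pics/side17c.png

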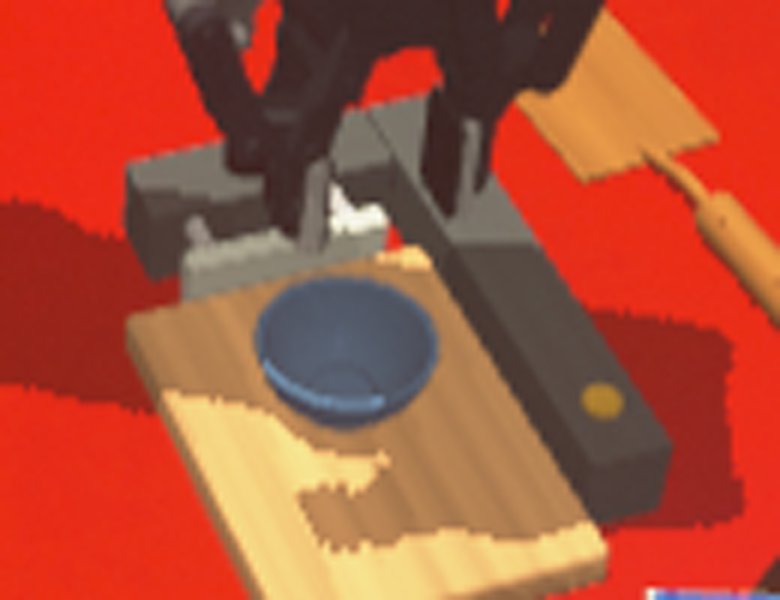

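```bash
python3 - <<'E'
from h import *
im=cv2.imread("pics/wrist17.png")[0:260,280:490]
im=cv2.convertScaleAbs(im,alpha=1.8,beta=20)
cv2.imwrite("pics/w17z.png",cv2.resize(im[:130],None,fx=3.8,fy=3.8,interpolation=2))
cv2.imwrite("pics/w17y.png",cv2.resize(im[120:,60:],None,fx=4,fy=4,interpolation=2))
E
```

```text
(no output)
```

View pics/w17z.png

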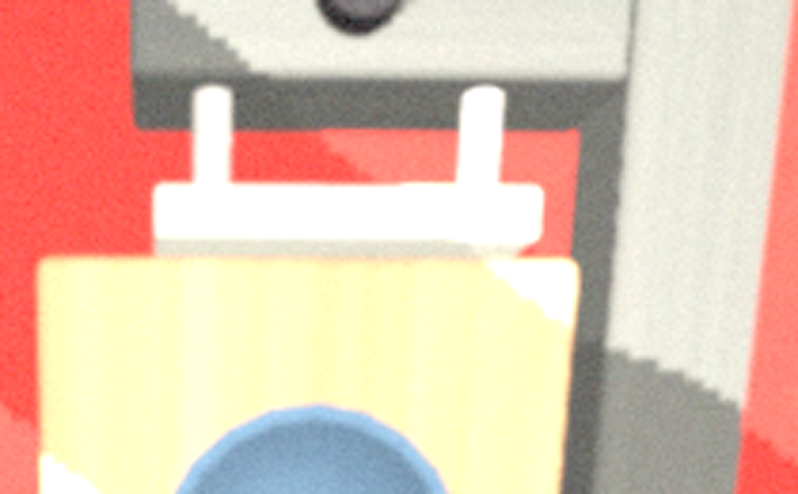

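View pics/w17y.png

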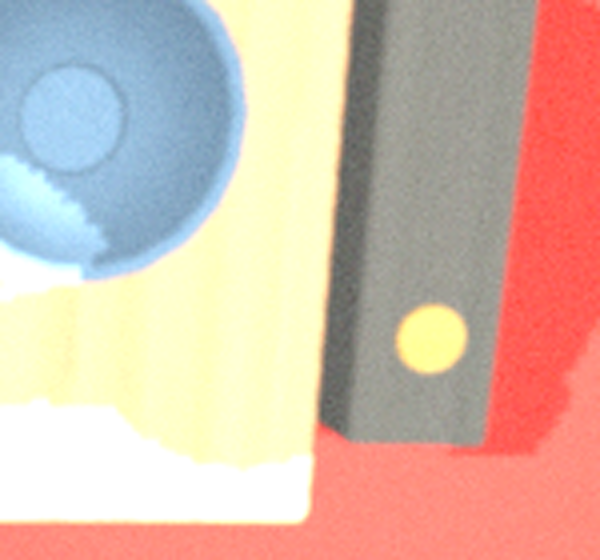

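```bash
python3 - <<'E'
from h import *
c=get_calibration("wrist")
z=lambda a,b:(280+a/3.8-.37,b/3.8-.37)
y=lambda a,b:(340+a/4-.375,120+b/4-.375)
f=lambda p,h:np.round(ray(c,p,h)[:,:2]*1000,1).tolist()
print("board rt edge D..C",f([z(579,262),z(574,340),y(351,30),y(334,200),y(318,400),y(309,520)],.018))
print("board top edge",f([z(42,257),z(300,257),z(570,260)],.018),"bottom",f([y(100,523),y(300,523)],.018))
print("arm top inner",f([z(626,80),z(605,350),y(386,0),y(371,200),y(350,440)],.036))
print("plate front top",f([z(155,238),z(542,243)],.033),"short arm inner",f([z(135,80),z(620,78)],.036))
E
```

```text
board rt edge D..C [[674.5, -51.7], [674.8, -67.4], [674.6, -97.7], [673.9, -133.8], [674.0, -179.5], [674.2, -208.8]]
board top edge [[557.3, -50.6], [613.5, -50.7], [672.5, -51.3]] bottom [[624.0, -209.5], [672.1, -209.5]]
arm top inner [[675.6, -22.5], [676.0, -72.1], [675.8, -93.0], [676.3, -132.7], [676.4, -184.7]]
plate front top [[581.9, -50.3], [662.0, -51.2]] short arm inner [[578.0, -22.6], [674.4, -22.2]]
```

Measured from the wrist view, the plate front is at y ≈ -50.7 and the board edge at y ≈ -50.9, so the short edge is flush. The long edge reads within 1–2 mm of the arm, and the board's measured width also comes out 2–3 mm short. To be sure, I gently re-check it against the long arm by feel.

{"method": "jog_arm", "body": {
  "plan": [
    {"offset": [-20, 20, 0], "spin": -8, "fingers": 60},
    {"offset": [-40, 40, 0], "spin": -16, "fingers": 60},
    {"offset": [-54, 58, 0], "spin": -24, "fingers": 60},
    {"offset": [-54, 58, -20], "spin": -32, "fingers": 60},
    {"offset": [-54, 58, -40], "spin": -40, "fingers": 60},
    {"offset": [-54, 58, -60], "spin": -48, "fingers": 60},
    {"offset": [-54, 58, -80], "spin": -56, "fingers": 60},
    {"offset": [-54, 58, -100], "spin": -64, "fingers": 60},
    {"offset": [-54, 58, -110], "spin": -72, "fingers": 60},
    {"offset": [-54, 58, -120], "spin": -80, "fingers": 60},
    {"offset": [-54, 58, -130], "spin": -88, "fingers": 60},
    {"offset": [-54, 58, -150], "spin": -90, "fingers": 60},
    {"offset": [-54, 58, -175], "spin": -90, "fingers": 60},
    {"offset": [-54, 58, -182], "spin": -90, "fingers": 60},
    {"offset": [-50, 58, -182], "spin": -90, "fingers": 60},
    {"offset": [-44, 58, -182], "spin": -90, "fingers": 60},
    {"offset": [-40, 58, -182], "spin": -90, "fingers": 60},
    {"offset": [-38.5, 58, -182], "spin": -90, "fingers": 60},
    {"offset": [-38.5, 58, -182], "spin": -90, "fingers": 60}
  ]
}}

```text
time: 26.0
tool_pos: [0.5436, -0.1275, 0.0229]
ee_rot: [-0.707, 0.707, -0.0, 0.0]
contact_force: [0.1, -0.2, 0.3]
opening: 0.699
```

```bash
python3 look.py 18 wrist,0,0,640,480,1;  python3 - <<'E'
from h import *
s=telemetry.state();print(s['tool_pos'],s['contact_force'])
E
```

```text
[ 0.54338904 -0.12739933  0.022747  ] [ 0.12733584 -0.2065137  -0.14126245]
```

View pics/wrist18.png

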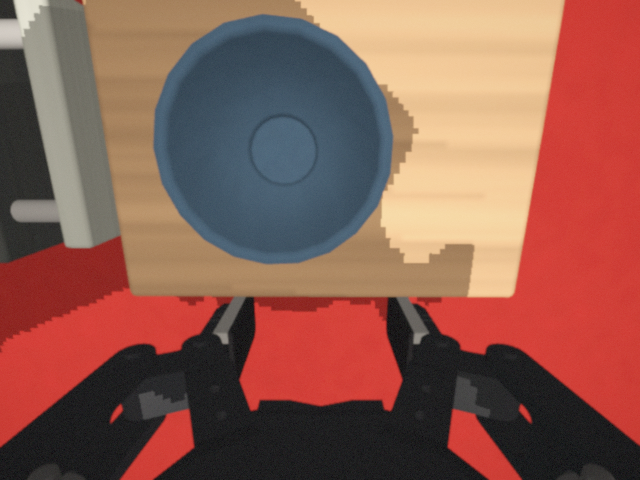

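The near edge runs from row 294 to row 297, so about 0.4° of tilt may remain. A light nudge will square it.

{"method": "jog_arm", "body": {
  "plan": [
    {"offset": [0.5, 0, 0], "spin": 0, "fingers": 60},
    {"offset": [1, 0, 0], "spin": 0, "fingers": 60},
    {"offset": [1.5, 0, 0], "spin": 0, "fingers": 60},
    {"offset": [1.5, 0, 0], "spin": 0, "fingers": 60}
  ]
}}

```text
time: 26.45
tool_pos: [0.544, -0.1274, 0.0222]
ee_rot: [-0.707, 0.708, 0.0, -0.0]
contact_force: [-2.5, 0.2, 1.1]
opening: 0.705
```

{"method": "jog_arm", "body": {
  "plan": [
    {"offset": [0.5, 0, 0], "spin": 0, "fingers": 60},
    {"offset": [1, 0, 0], "spin": 0, "fingers": 60},
    {"offset": [1, 0, 0], "spin": 0, "fingers": 60}
  ]
}}

```text
time: 26.75
tool_pos: [0.5449, -0.1277, 0.0222]
ee_rot: [-0.707, 0.708, 0.0, -0.0]
contact_force: [-3.7, -0.5, 2.8]
opening: 0.702
```

```bash
python3 look.py 19 wrist,0,0,640,480,1;  python3 - <<'E'
from h import *
s=telemetry.state();print(s['tool_pos'],s['contact_force'],s['ft_torque'])
for k in (18,19):
    im=cv2.imread(f"pics/wrist{k}.png");h=cv2.cvtColor(im,cv2.COLOR_BGR2HSV)
    m=cv2.inRange(h,(10,40,80),(28,190,255))
    xs=[u for u in list(range(145,205))+list(range(260,380))+list(range(440,505))]
    p=[(u,np.where(m[:,u])[0].max()) for u in xs if m[:,u].any()]
    p=np.array(p,float); l=np.polyfit(p[:,0],p[:,1],1); print(k,l, np.degrees(np.arctan(l[0])))
E
```

```text
[ 0.54488463 -0.12771438  0.02213167] [-4.77044533 -0.44682293  1.47936391] [-0.13135349  0.90322204 -0.04298192]
18 [3.61062962e-03 2.94240780e+02] 0.20687293963376527
19 [2.08037373e-03 2.96549515e+02] 0.11919646239215086
```

{"method": "jog_arm", "body": {
  "plan": [
    {"offset": [0.5, 0, 0], "spin": 0, "fingers": 60},
    {"offset": [1, 0, 0], "spin": 0, "fingers": 60},
    {"offset": [1, 0, 0], "spin": 0, "fingers": 60}
  ]
}}

```text
time: 27.1
tool_pos: [0.5449, -0.1277, 0.0221]
ee_rot: [-0.706, 0.708, 0.001, -0.001]
contact_force: [-7.9, -0.2, 5.8]
opening: 0.697
```

```bash
python3 look.py 20 wrist,0,0,640,480,1;  python3 - <<'E'
from h import *
s=telemetry.state();print(s['tool_pos'],s['contact_force'],s['ft_torque'])
for k in (13,20,):
    im=cv2.imread(f"pics/wrist{k}.png");h=cv2.cvtColor(im,cv2.COLOR_BGR2HSV)
    m=cv2.inRange(h,(10,40,80),(28,190,255))
    xs=[u for u in list(range(165,205))+list(range(260,380))+list(range(440,505))]
    p=[(u,np.where(m[:,u])[0].max()) for u in xs if m[:,u].any()]
    p=np.array(p,float); l=np.polyfit(p[:,0],p[:,1],1); print(k,l, np.degrees(np.arctan(l[0])))
E
```

```text
[ 0.5449314  -0.12769787  0.02211475] [-8.73990321  0.15188242  4.35163704] [-0.06543374  1.53533331 -0.07351431]
13 [1.7574589e-03 2.9712769e+02] 0.10069487407478181
20 [1.37815054e-03 2.97247597e+02] 0.07896215930210121
```

The board stalls at the same tool x as before (544.9 mm), so it is flush on the long arm. One last short press on the end plate, then release.

{"method": "jog_arm", "body": {
  "plan": [
    {"offset": [-6, 0, 0], "spin": 0, "fingers": 60},
    {"offset": [-14, 0, 0], "spin": 0, "fingers": 60},
    {"offset": [-14, 0, 40], "spin": 0, "fingers": 60},
    {"offset": [-14, 0, 80], "spin": 8, "fingers": 40},
    {"offset": [-14, -25, 82], "spin": 16, "fingers": 40},
    {"offset": [-10, -50, 82], "spin": 24, "fingers": 40},
    {"offset": [0, -75, 82], "spin": 32, "fingers": 40},
    {"offset": [15, -100, 82], "spin": 40, "fingers": 40},
    {"offset": [35, -115, 82], "spin": 48, "fingers": 40},
    {"offset": [55, -115, 82], "spin": 56, "fingers": 40},
    {"offset": [75, -115, 82], "spin": 64, "fingers": 40},
    {"offset": [78, -115, 82], "spin": 72, "fingers": 40},
    {"offset": [78, -115, 82], "spin": 80, "fingers": 40},
    {"offset": [78, -115, 82], "spin": 88, "fingers": 40},
    {"offset": [78, -115, 60], "spin": 90, "fingers": 40},
    {"offset": [78, -115, 30], "spin": 90, "fingers": 40},
    {"offset": [78, -115, 6], "spin": 90, "fingers": 40},
    {"offset": [78, -115, 2], "spin": 90, "fingers": 40},
    {"offset": [78, -115, 2], "spin": 90, "fingers": 40}
  ]
}}

```text
time: 29.05
tool_pos: [0.6243, -0.2424, 0.024]
ee_rot: [1.0, -0.001, -0.0, -0.0]
contact_force: [0.2, 0.6, -0.5]
opening: 0.465
```

{"method": "jog_arm", "body": {
  "plan": [
    {"offset": [0, 6, 0], "spin": 0, "fingers": 40},
    {"offset": [0, 12, 0], "spin": 0, "fingers": 40},
    {"offset": [0, 17, 0], "spin": 0, "fingers": 40},
    {"offset": [0, 20, 0], "spin": 0, "fingers": 40},
    {"offset": [0, 22, 0], "spin": 0, "fingers": 40},
    {"offset": [0, 22.5, 0], "spin": 0, "fingers": 40},
    {"offset": [0, 22.5, 0], "spin": 0, "fingers": 40}
  ]
}}

```text
time: 29.75
tool_pos: [0.6245, -0.2201, 0.0244]
ee_rot: [1.0, -0.001, 0.0, 0.0]
contact_force: [0.3, 0.5, -0.0]
opening: 0.468
```

{"method": "jog_arm", "body": {
  "plan": [
    {"offset": [0, 0.5, 0], "spin": 0, "fingers": 40},
    {"offset": [0, 1, 0], "spin": 0, "fingers": 40},
    {"offset": [0, 1.5, 0], "spin": 0, "fingers": 40},
    {"offset": [0, 2, 0], "spin": 0, "fingers": 40},
    {"offset": [0, 2, 0], "spin": 0, "fingers": 40}
  ]
}}

```text
time: 30.25
tool_pos: [0.6242, -0.2194, 0.0243]
ee_rot: [1.0, -0.001, 0.0, 0.001]
contact_force: [0.1, -5.8, -1.2]
opening: 0.472
```

{"method": "jog_arm", "body": {
  "plan": [
    {"offset": [0, 0.5, 0], "spin": 0, "fingers": 40},
    {"offset": [0, 1, 0], "spin": 0, "fingers": 40},
    {"offset": [0, 1, 0], "spin": 0, "fingers": 40},
    {"offset": [0, 1, 0], "spin": 0, "fingers": 40}
  ]
}}

```text
time: 30.65
tool_pos: [0.6241, -0.2194, 0.0245]
ee_rot: [1.0, -0.001, 0.0, 0.001]
contact_force: [-0.6, -7.0, -1.8]
opening: 0.467
```

{"method": "jog_arm", "body": {
  "plan": [
    {"offset": [0, 0.5, 0], "spin": 0, "fingers": 40},
    {"offset": [0, 1, 0], "spin": 0, "fingers": 40},
    {"offset": [0, 1.5, 0], "spin": 0, "fingers": 40},
    {"offset": [0, 1.5, 0], "spin": 0, "fingers": 40},
    {"offset": [0, 1.5, 0], "spin": 0, "fingers": 40},
    {"offset": [0, 1.5, 0], "spin": 0, "fingers": 40}
  ]
}}

```text
time: 31.25
tool_pos: [0.6241, -0.2193, 0.0247]
ee_rot: [1.0, -0.002, 0.0, 0.002]
contact_force: [-0.3, -10.1, -1.7]
opening: 0.465
```

{"method": "jog_arm", "body": {
  "plan": [
    {"offset": [0, 0.5, 0], "spin": 0, "fingers": 40},
    {"offset": [0, 0.8, 0], "spin": 0, "fingers": 40},
    {"offset": [0, 0.8, 0], "spin": 0, "fingers": 40},
    {"offset": [0, 0.8, 0], "spin": 0, "fingers": 40},
    {"offset": [0, 0.8, 0], "spin": 0, "fingers": 40}
  ]
}}

```text
time: 31.75
tool_pos: [0.624, -0.2193, 0.0248]
ee_rot: [1.0, -0.002, 0.001, 0.003]
contact_force: [0.0, -11.6, -1.5]
opening: 0.467
```

{"method": "jog_arm", "body": {
  "plan": [
    {"offset": [0, -3, 0], "spin": 0, "fingers": 40},
    {"offset": [0, -8, 0], "spin": 0, "fingers": 40},
    {"offset": [0, -16, 0], "spin": 0, "fingers": 40},
    {"offset": [0, -24, 0], "spin": 0, "fingers": 40},
    {"offset": [0, -26, 40], "spin": 0, "fingers": 40},
    {"offset": [0, -26, 80], "spin": 0, "fingers": 40},
    {"offset": [0, -15, 130], "spin": 0, "fingers": 40},
    {"offset": [-20, 10, 165], "spin": 0, "fingers": 40},
    {"offset": [-40, 30, 180], "spin": 0, "fingers": 40},
    {"offset": [-40, 30, 180], "spin": 0, "fingers": 40},
    {"offset": [-40, 30, 180], "spin": 0, "fingers": 40}
  ]
}}

```text
time: 32.85
tool_pos: [0.5847, -0.1845, 0.2048]
ee_rot: [1.0, -0.0, 0.001, -0.0]
contact_force: [-0.4, 0.2, -0.6]
opening: 0.466
```

```bash
python3 look.py 21 wrist,270,0,220,260,1 scene,200,230,200,130,4; python3 - <<'E'
from h import *
im=cv2.imread("pics/wrist21.png");h=cv2.cvtColor(im,cv2.COLOR_BGR2HSV)
m=cv2.inRange(h,(10,40,60),(28,190,255));m[:, :280]=0;m[:,436:]=0
c=get_calibration("wrist")
E=[];T=[];L=[]
for v in range(75,240): 
    w=np.where(m[v])[0]; E.append((w.max()+.5,v));L.append((w.min()-.5,v))
for u in range(315,420): T.append((u,np.where(m[:,u])[0].min()-.5))
for n,p,a in(("right",E,0),("left",L,0),("top",T,1)):
    P=ray(c,p,.018)[:,:2]*1000; l=np.polyfit(P[:,1-a],P[:,a],1);r=P[:,a]-np.polyval(l,P[:,1-a])
    k=abs(r)<1; l=np.polyfit(P[k,1-a],P[k,a],1)
    print(n,P[k,a].mean().round(1),np.degrees(l[0]).round(2),k.mean())
a=cv2.imread("pics/wrist21.png")[0:250,280:490]
cv2.imwrite("pics/w21z.png",cv2.resize(cv2.convertScaleAbs(a,alpha=1.8,beta=20),None,fx=2.4,fy=2.4,interpolation=2))
E
```

```text
right 675.9 0.27 0.49696969696969695
left 556.2 0.4 1.0
top -49.2 0.47 0.2
```

View pics/w21z.png

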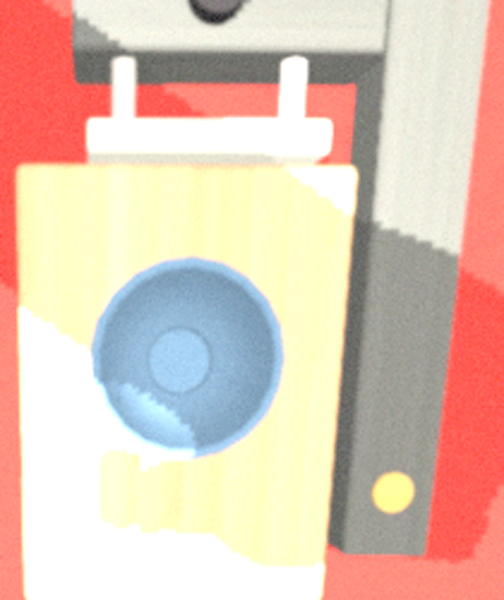

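View pics/scene21c.png

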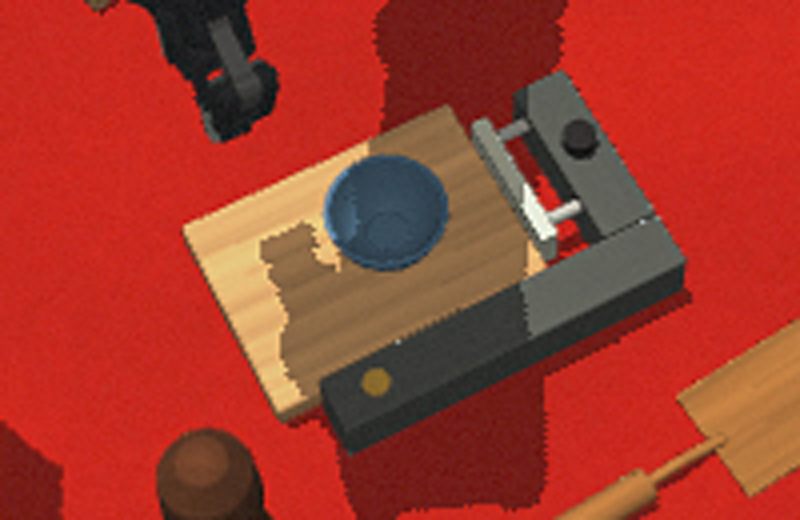

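```bash
python3 - <<'E'
from h import *
for k in ("21","17"):
    im=cv2.imread(f"pics/wrist{k}.png").astype(float);c=get_calibration("wrist")
    sat=im[:,:,2]-im[:,:,1]   # red-green: high on cloth
    p=[]
    for v in range(5,225):
        w=np.where(sat[v,445:500]<30)[0]
        if len(w):
            # contiguous from 445
            e=445+np.argmax(sat[v,445:520]>=40) 
            p.append((e-.5,v))
    P=ray(c,p,.036)[:,:2]*1000;keep=np.ones(len(P),bool)
    for _ in range(5):
        l=np.polyfit(P[keep,1],P[keep,0],1);keep=abs(P[:,0]-np.polyval(l,P[:,1]))<.8
    print(k,"arm outer",np.polyval(l,[-30,-180]).round(2),np.degrees(l[0]).round(2),keep.mean())
    # arm inner top edge: gradient max between face and top, rows with decent contrast
    g=cv2.GaussianBlur(im.mean(2),(3,3),0);q=[]
    for v in range(60,222):
        lo=int(446-(v-30)*0.06)-14
        d=np.diff(g[v,lo:lo+22]); q.append((lo+np.argmax(d)+.5,v))
    Q=ray(c,q,.036)[:,:2]*1000;keep=np.ones(len(Q),bool)
    for t in (4,2,1.2,.8,.8):
        l=np.polyfit(Q[keep,1],Q[keep,0],1);keep=abs(Q[:,0]-np.polyval(l,Q[:,1]))<t
    print(k,"arm inner",np.polyval(l,[-30,-180]).round(2),np.degrees(l[0]).round(2),keep.mean())
    # board left and right edges
    L=[]
    for v in range(75,240):
        L.append((280+np.argmax(sat[v,280:320]<70)-.5,v))
    B=ray(c,L,.018)[:,:2]*1000;l=np.polyfit(B[:,1],B[:,0],1);r=B[:,0]-np.polyval(l,B[:,1]);kk=abs(r)<.8;l=np.polyfit(B[kk,1],B[kk,0],1)
    print(k,"board left",np.polyval(l,[-60,-200]).round(2),np.degrees(l[0]).round(2),kk.mean())
E
```

```text
21 arm outer [706.62 705.99] 0.24 1.0
21 arm inner [676.16 675.78] 0.15 0.8765432098765432
21 board left [556.26 555.95] 0.13 1.0
17 arm outer [710.08 709.48] 0.23 1.0
17 arm inner [679.55 679.14] 0.16 0.9135802469135802
17 board left [559.01 558.49] 0.21 1.0
```

Line fits agree: arm inner face 0.15°, board 0.13°, and 119.9 mm from the board's left edge to the arm face (the board is 120 mm wide). The scene view shows the bowl upright and the stop where it was. I hand in.

```bash
python3 -c "
from station import workorder
print(workorder.finish_job())"
```

```text
the job is handed in; nothing more can be done
None
```

The board is seated square in the corner of the stop with the bowl upright on it, and the job is handed in. It took about 33 s of robot time.

**What I did:** I turned and slid the middle board with the fingertips. I seated its long edge on the long arm with about 8 N, then pushed the short edge over the feeler onto the end plate and pressed with about 12 N. A tilt of a few tenths of a degree seemed to remain, so I seated the long edge once more (about 9 N at most). I pressed the plate again at 10–12 N, then let go and lifted clear.

**Last checks:**
- **Long edge:** the arm's inner face and the board's edge agree to about 0.1°. The distance from the board's far edge to the arm is 119.9 mm, against its 120 mm width.
- **End plate:** the board stopped at the same point in both presses. In the picture its edge lay on the plate front to within about 0.5 mm, measured after the first press. I judged the button pushed in from this, since it is hidden behind the board.
- **Stop:** the stop shows no visible shift in the scene picture.

**Did not go cleanly:**
- A first rough reading of the long edge by hand suggested a 1–2 mm gap. The second nudge and the final line fit did not confirm it.
- During the slide the board leaned sideways against the end of the long arm with about 3 N. I eased it off, and the stop did not move.

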